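Snap the screwdriver into its spring-clip holder and bolt it in

ROBOT

A 6-joint arm with a two-finger parallel gripper is mounted at the origin on a cart in front of the work surface, level with it; the furniture and walls round the work are solid. World frame = base frame: x ahead of the robot, y to its left, z up, the work surface at z = 0. Lengths are in mm, angles in rad, forces in N, time in s.
With the tool pointing down it reaches from about 400 to 925 mm from the base axis. Payload 12.5 kg.
Tool frame: the origin (TCP) lies at the very end of the fingers, on their centre line; the grasp point (between the pads) lies 19 mm behind it; z points along the fingers, y is the direction in which the jaws open and shut (so a half turn about z gives the same grasp; the last joint's range is limited). The gripper opens to 95 mm and grips with 3 to 60 N. Pads are 20 mm wide; open, the fingers measure 119 mm over their backs; the gripper's body (75 mm by 180 mm) begins 59 mm behind the grasp point.
Start: joints at [-1.249, 0.491, 1.559, -0, 1.092, -0.106], TCP at [259.319, -568.686, 182.961] pointing down, gripper open.
Joint ranges: [-3.1, 3.1], [-0.84, 2.19], [0.05, 2.79], [-1.13, 4.28], [0.06, 2.93], [-2.69, 2.69]. Speed limits (rad/s): [2.22, 2.22, 2.79, 3.14, 3.14, 3.14].

INTERFACE

Orientations are given as [roll, pitch, yaw] about the fixed x, y, z axes, in that order (R = Rz(yaw) Ry(pitch) Rx(roll)).
In Python, from cell import env gives the robot as it stands. The module is installed in compiled form; this text tells all that it offers.
- The arm moves only by the tool arm_command, never from a script. Its argument "deltas" is a list that holds one entry, the list of rows, each a list of 5 numbers: the closure, from 0 (fully open) to 1 (shut), then the shift along the world's x, y, z as a fraction of full scale, then the turn about the world's z as a fraction of full scale. In form: [[[grip, dx, dy, dz, twist], ...]]. A call has 1 to 12 rows; each row shifts and turns the pose as measured when the row begins; what a row does not reach is not made up. Full scale, the value 1, is 100 mm for a shift and pi/4 rad for a turn. A row lasts 1/12 s, in which the tool goes at most 41.7 mm and 7.16 degrees, less where a joint would pass 70% of its speed; a pose out of reach is approached as far as the arm can. A call with a number of a shift or a turn outside -1 to 1 is refused whole. A call with a gripper value outside its range is refused whole. The fingers move at their own pace and stop on an object; the grip force is fixed at half the most. Time passes only in rows, so rows that do not move let the fingers close. It gives the time, the measured TCP pose, the force and the opening at its end, in the units of the state.
- env.state(): the state, without advancing time (a new reading comes with each control period).
- env.read_camera(name): name is "scene" or "top" or "wrist"; returns a dict with "frame" (420x560x3 uint8, red, green, blue), "fx", "fy", "cx", "cy" (pixels), "k1" (the pictures are not rectified: a ray, as slopes to the right and down, at radius r is drawn at 1 + k1 r^2 times it, then the intrinsics apply), "R" (3x3) and "t" (3): a world point X has camera coordinates R X + t; the wrist camera has in their place "tool_from_camera" (4x4, takes a point from camera to tool coordinates, whose origin is the TCP and whose axes are the flange's). Camera axes: x right, y down, z forward; pixel columns grow to the right and rows downward; lengths in mm; the calibration is good to about 2 mm. A picture is of the moment at which its call begins: read the wrist's pose just before it. There is no depth.
- env.job_done(): hands the job in, once; it reports no verdict.
The state is a dict: "t": time; "joints": joint angles; "qvel": joint speeds; "tau": joint torques, N m; "eef_pos": TCP position; "tcp_rot": TCP orientation; "ft_force": force on the tool from outside, world axes, zero at the start; "moment": the same for the moment, N m; "opening": opening from 0.0 (shut) to 1.0 (fully open).
Only numpy, scipy, OpenCV 4.12 (cv2) and the standard library are available. Lean on these libraries where they do the work, as an engineer would, in place of code of your own. Each camera call takes 0.05 s, during which the arm holds its last target.

TASK

Put the screwdriver that lies just beyond the vice away in its holder: slide the holder's bolt open, press the screwdriver down into the two spring clips until it is fully home (handle in the wide clip, steel shank in the narrow clip), then slide the bolt fully shut over the shank. Do not disturb the chisel, the spanner or the tin.

Things in the scene. Friction and masses are not known exactly. Their poses are not given: they have to be found in the camera images.
- screwdriver_handle (a point): Screwdriver (dark brown-red wooden handle, round steel shank), 230 mm, 0.11 kg. This point: on the handle's axis at the balance point, 12 mm above the bench as it lies; grasp here from above, across. Handle 24 mm thick, from 23 mm on the -y side to 75 mm on the +y side of the point. +y runs along the tool to the handle's end, -y to the blade tip (155 mm away); x across, z up as it lies.
- screwdriver_shank (a point): Point on the axis of the screwdriver's shank (9 mm thick), 70 mm from screwdriver_handle toward the tip and 3.7 mm lower as it lies: the tool lies sloping about 3 degrees down to the tip. The holder's clips have the same slope, so carry it in that attitude.
- holder: Holder: dark wooden base 270 (y) x 76 (x) x 10 mm fixed on the bench, origin at the middle of its underside, z up. Two clips on its centre line: wide one at y = +85 mm, narrow one at y = -30 mm; each a V-shaped wooden seat between two sprung steel jaws (14 mm wide) with flared mouths. Pressing the tool straight down opens the jaws; it takes 5 to 10 N (wide clip from 21 mm above home, narrow from 8 mm), then they snap over it.
- handle_seat (a point): Fixed to the holder, axes as the holder's, between the clips (45 mm to the -y side of the wide one), 40 mm above the bench: screwdriver_handle comes here when home, with +y along +y. Nothing but the 10 mm base lies within 30 mm of it. The wide clip's jaws end 63 mm above the bench.
- shank_seat (a point): Fixed to the holder in the middle of the narrow clip, 36.5 mm above the bench, axes as the holder's: screwdriver_shank comes here when home. The narrow clip's jaws end 50 mm above the bench.
- bolt (a joint): Sliding bolt of the holder: 0 = fully shut (bar across the shank's place, tip in its catch), 0.028 m = fully open. Stays where left (friction about 1.2 N); starts shut or up to 6 mm open. It crosses 55 mm to the -y side of shank_seat just above the seated shank, so the tool cannot go in while it is shut, and it cannot shut over a shank that is not home.
- bolt_knob (a point): In the bolt's upright round brass knob, 18 mm thick here, 24 mm above the bar's underside and 65 mm above the bench; the thick part reaches 9 mm above and 6 mm below this point, a thinner neck 10 mm lower. Moves with the bolt, which opens along this point's +x axis (the holder's +x) and shuts along -x. The bolt's guide and catch end 51 mm above the bench.
- chisel: Bench chisel, 265 mm, turned wooden handle and flat blade, a bystander: leave it. Origin at the middle of its underside.
- spanner: Open-ended spanner, 188 mm, a bystander: leave it. Origin at the middle of its underside.
- tin: Open grey metal tin, 65 mm across, 86 mm high, a bystander: leave it. Origin at the middle of its underside.

How it is judged:
By the outcome, as a careful person would: the job done as asked, in the order asked, and still so for the second after the job is handed in, with the robot touching nothing.
It also fails if it takes over 50 s, if anything falls off the work surface, if the arm or the gripper's body presses on something with over 40 N, if the wrist force passes 120 N, or if a joint passes its speed limit or range.

## Working session

There is one attempt and no reset: what is moved stays moved. The work goes in short steps, Python scripts to look and compute and a tool call to move; the robot and the scene stay as the last step left them, time stands still between calls to the robot, and variables do not carry over. Pictures are saved under pics/ and viewed, and the job is handed in when it is done.

Besides the shell and the picture viewer there is one more tool, called after "Call:" in YAML: its name, and indented under it one key for each argument. arm_command: Moves the arm, as the interface text tells. Its arguments: {"type":"object","properties":{"deltas":{"type":"array","items":{"type":"array","items":{"type":"array","items":{"type":"number","minimum":-1,"maximum":1}}}}},"required":["deltas"]}

```bash
mkdir -p pics && cat > h.py <<'E'
import numpy as np, cv2
from cell import env
def save(name,fn):
    c=env.read_camera(name); cv2.imwrite(f'pics/{fn}.png',c['frame'][:,:,::-1]); np.save(f'pics/{fn}.npy',c,allow_pickle=True); return c
def load(fn): return np.load(f'pics/{fn}.npy',allow_pickle=True).item()
def ray(c,u,v,pose=None):
    K=np.array([[c['fx'],0,c['cx']],[0,c['fy'],c['cy']],[0,0,1.]])
    p=cv2.undistortPoints(np.array([[[u,v]]],float),K,np.array([c['k1'],0,0,0.]),None,None)
    # exact inversion iter
    xd=(u-c['cx'])/c['fx'];yd=(v-c['cy'])/c['fy'];x,y=xd,yd
    for _ in range(30):
        f=1+c['k1']*(x*x+y*y);x,y=xd/f,yd/f
    d=np.array([x,y,1.])
    if 'R' in c:
        R=np.array(c['R']);t=np.array(c['t']);return -R.T@t,R.T@d
    from scipy.spatial.transform import Rotation as Ro
    T=np.array(c['tool_from_camera']);pos,rot=pose
    Rw=Ro.from_euler('xyz',rot).as_matrix()
    return Rw@T[:3,3]+pos, Rw@T[:3,:3]@d
def onz(c,u,v,z,pose=None):
    o,d=ray(c,u,v,pose);return o+d*(z-o[2])/d[2]
def tri(r1,r2):
    (o1,d1),(o2,d2)=r1,r2
    A=np.stack([d1,-d2],1);s=np.linalg.lstsq(A,o2-o1,rcond=None)[0]
    a=o1+s[0]*d1;b=o2+s[1]*d2;return (a+b)/2,np.linalg.norm(a-b)
def proj(c,X):
    p=np.array(c['R'])@np.array(X)+np.array(c['t']);x,y=p[:2]/p[2];f=1+c['k1']*(x*x+y*y)
    return c['cx']+c['fx']*x*f,c['cy']+c['fy']*y*f
E
python3 - <<'E'
from h import *
for n in ['scene','top','wrist']:
    c=save(n,n+'0'); print(n,{k:(np.round(v,3).tolist() if k!='frame' else 0) for k,v in c.items()})
print(env.state())
E
```

```text
scene {'frame': 0, 'fx': 514.288, 'fy': 514.288, 'cx': 282.826, 'cy': 216.284, 'k1': -0.199, 'R': [[-0.822, -0.569, -0.016], [-0.254, 0.392, -0.884], [0.509, -0.723, -0.467]], 't': [671.359, 112.507, 1042.297]}
top {'frame': 0, 'fx': 463.107, 'fy': 463.107, 'cx': 281.261, 'cy': 211.082, 'k1': -0.036, 'R': [[0.028, -0.999, 0.026], [-0.997, -0.029, -0.066], [0.067, -0.024, -0.997]], 't': [276.031, 610.744, 1263.742]}
wrist {'frame': 0, 'fx': 303.39, 'fy': 303.39, 'cx': 279.099, 'cy': 208.63, 'k1': -0.0, 'tool_from_camera': [[0.0, -0.958, -0.288, 81.945], [1.0, 0.001, -0.001, -0.214], [0.001, -0.288, 0.958, -201.341], [0.0, 0.0, 0.0, 1.0]]}
{'t': 0.15, 'joints': array([-1.24858353e+00,  4.91408482e-01,  1.55928075e+00, -2.22626904e-05,
        1.09170593e+00, -1.05613227e-01]), 'qvel': array([ 6.99448245e-04,  8.29765566e-04, -2.08059019e-03,  1.53386754e-03,
       -1.65552987e-05,  9.23544358e-04]), 'tau': array([ 1.77179245e-03, -6.12897134e+01, -2.58276540e+01,  6.92779315e-02,
        4.73394035e-02, -6.05905802e-05]), 'eef_pos': array([ 259.25565161, -568.48362124,  182.51372441]), 'tcp_rot': array([-3.14079254e+00, -6.49598718e-05,  4.27836272e-01]), 'ft_force': array([ 0.28592682, -0.78359181, -0.38673544]), 'moment': array([ 0.00754745, -0.04947536, -0.04139053]), 'opening': 0.9947352929718655}
```

View pics/scene0.png

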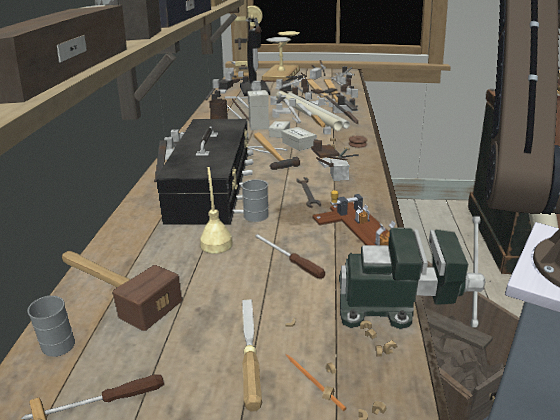

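View pics/top0.png

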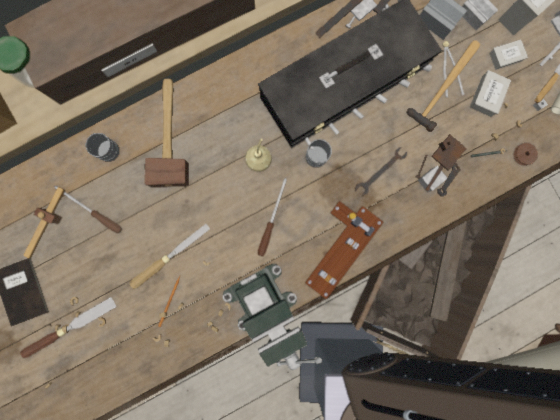

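View pics/wrist0.png

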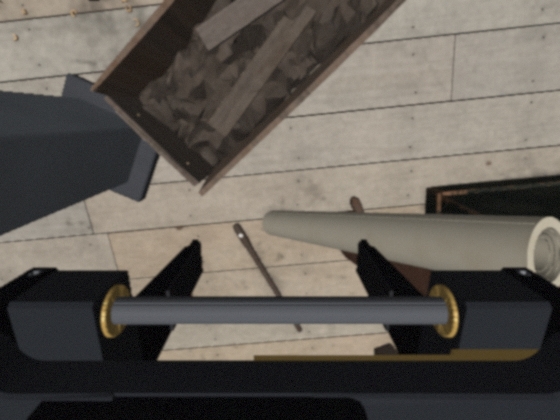

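The top view shows the screwdriver next to the vice, running from the handle end at about (264,253) to the tip at (284,181). The holder is at about (345,250), with its brass knob near (352,217). I'll enlarge both views.

```bash
python3 - <<'E'
from h import *
a=load('top0')['frame'][165:305,220:400,::-1]; cv2.imwrite('pics/z1.png',cv2.resize(a,None,fx=4.2,fy=4.2,interpolation=cv2.INTER_CUBIC))
a=load('scene0')['frame'][170:290,240:420,::-1]; cv2.imwrite('pics/z2.png',cv2.resize(a,None,fx=4.4,fy=4.4,interpolation=cv2.INTER_CUBIC))
c=load('top0')
for p in [(264,253),(284,181),(345,250),(352,217)]: print(onz(c,*p,12))
E
```

```text
[485.81223235 337.53936787  12.        ]
[687.22880485 287.82422143  12.        ]
[500.06502889 113.49124863  12.        ]
[592.22733908  95.61682099  12.        ]
```

View pics/z1.png

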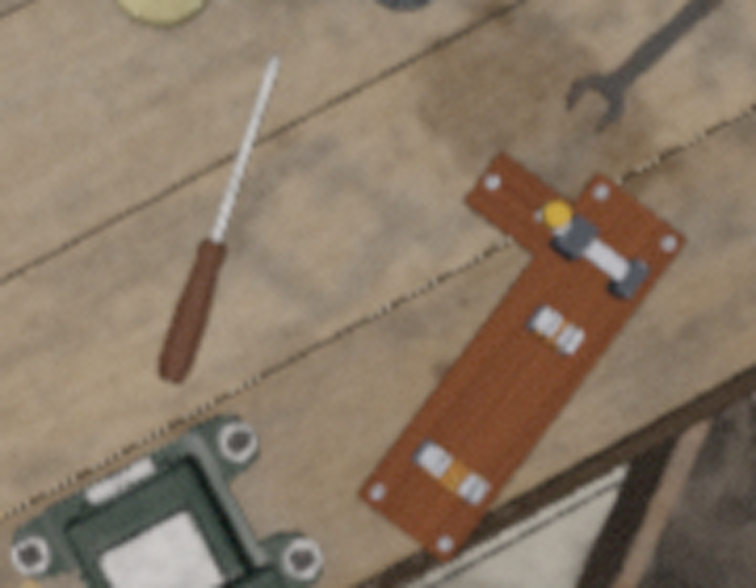

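View pics/z2.png

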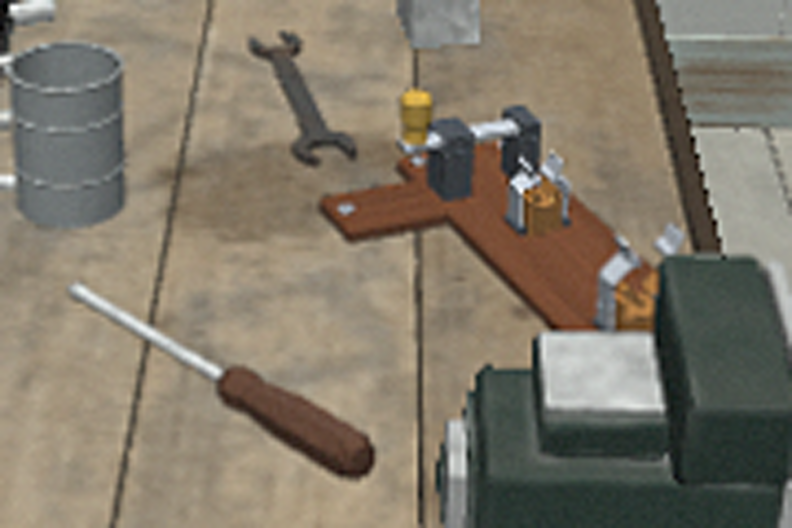

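```bash
python3 - <<'E'
from h import *
c=load('top0');g=lambda u,v:(220+(u+.5)/4.2-.5,165+(v+.5)/4.2-.5)
for n,p,z in [('tip',(275,60),3),('ferrule',(214,243),12),('end',(172,380),14),('knob',(557,214),72),('narrow',(556,331),45),('wide',(452,473),55),('sc1',(376,492),10),('sc2',(444,544),10),('sc3',(601,191),10),('sc4',(669,243),10)]:
    print(n,np.round(onz(c,*g(*p),z),1))
print('vice', np.round(onz(c,*g(240,440),20),0), tri(ray(c,*g(150,560)),ray(load('scene0'),366,247)))
E
```

```text
tip [694.4 284.7   3. ]
ferrule [570.5 321.9  12. ]
end [479.9 346.8  14. ]
knob [592.5 105.7  72. ]
narrow [518.7 100.2  45. ]
wide [426.9 166.7  55. ]
sc1 [410.  210.8  10. ]
sc2 [377.2 165.3  10. ]
sc3 [612.5  65.5  10. ]
sc4 [579.2  19.4  10. ]
vice [442. 301.  20.] (array([378.76821245, 357.05328758, 114.18070685]), np.float64(9.167745335956583))
```

Call:
arm_command:
  deltas:
    - [[0, 0.16, 0.36, 0.03, 0.15], [0, 0.16, 0.36, 0.03, 0.15], [0, 0.16, 0.36, 0.03, 0.15], [0, 0.16, 0.36, 0.03, 0.15], [0, 0.16, 0.36, 0.03, 0.15], [0, 0.16, 0.36, 0.03, 0.15], [0, 0.16, 0.36, 0, 0.15], [0, 0.16, 0.36, 0, 0.15], [0, 0.16, 0.36, 0, 0.15], [0, 0.16, 0.36, 0, 0.15], [0, 0.16, 0.36, 0, 0.15], [0, 0.16, 0.36, 0, 0.15]]

```text
t: 1.15
eef_pos: [451.3, -121.8, 198.2]
tcp_rot: [-3.139, 0.0, 1.894]
ft_force: [1.7, -0.8, 0.3]
opening: 0.999
```

Call:
arm_command:
  deltas:
    - [[0, 0.14, 0.33, 0, 0.12], [0, 0.14, 0.33, 0, 0.12], [0, 0.14, 0.33, 0, 0.12], [0, 0.14, 0.33, 0, 0.12], [0, 0.14, 0.33, 0, 0.12], [0, 0.14, 0.33, 0, 0.12], [0, 0.03, 0.1, 0, 0.08], [0, 0, 0, 0, 0]]

```text
t: 1.82
eef_pos: [541.6, 104.7, 197.6]
tcp_rot: [-3.14, -0.0, 2.569]
ft_force: [-0.5, -0.7, -0.4]
opening: 0.996
```

```bash
cat >> h.py <<'E'
def wsave(fn):
    s=env.state(); c=env.read_camera('wrist'); c['pose']=(np.array(s['eef_pos']),np.array(s['tcp_rot']))
    cv2.imwrite(f'pics/{fn}.png',c['frame'][:,:,::-1]); np.save(f'pics/{fn}.npy',c,allow_pickle=True)
    print(np.round(s['eef_pos'],1),np.round(s['tcp_rot'],4),np.round(s['ft_force'],1),round(s['opening'],3)); return c
E
python3 -c "
from h import *
wsave('w1')"
```

```text
[541.6 104.7 197.6] [-3.1398e+00 -3.0000e-04  2.5689e+00] [-0.5 -0.7 -0.4] 0.996
```

View pics/w1.png

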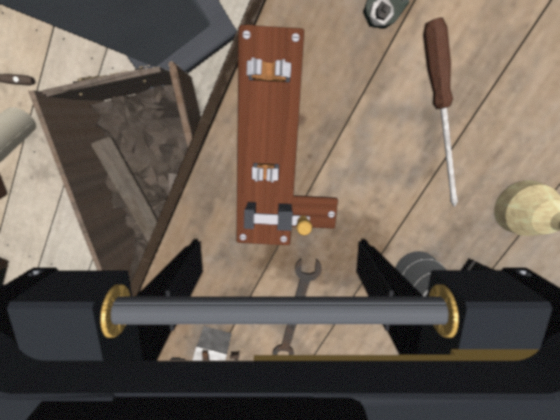

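The wrist view shows the whole holder: screws at (246,35), (296,38), (241,237) and (286,240), and the knob at (304,228). It also shows the screwdriver, from its end at (436,20) to its tip at (454,203).

```bash
python3 - <<'E'
from h import *
a=load('w1')['frame'][:,:,::-1]
cv2.imwrite('pics/z3.png',cv2.resize(a[15:255,225:345],None,fx=2.5*1,fy=2.5,interpolation=cv2.INTER_CUBIC))
cv2.imwrite('pics/z3.png',np.hstack([cv2.resize(a[130:255,230:345],None,fx=4,fy=4,interpolation=cv2.INTER_CUBIC),cv2.resize(a[20:145,230:315],None,fx=4,fy=4,interpolation=cv2.INTER_CUBIC)]))
hsv=cv2.cvtColor(a[:,:,::-1].copy(),cv2.COLOR_RGB2HSV)
for n,(lo,hi,roi) in {'brown':((0,60,20),(14,255,150),(0,0,560,260)),'knob':((18,140,120),(32,255,255),(290,215,320,240))}.items():
    m=cv2.inRange(hsv,lo,hi);mm=np.zeros_like(m);x0,y0,x1,y1=roi;mm[y0:y1,x0:x1]=m[y0:y1,x0:x1]
    for k in cv2.findContours(mm,0,2)[0]:
        if cv2.contourArea(k)>40: print(n,cv2.contourArea(k),cv2.minAreaRect(k),cv2.boundingRect(k))
E
```

```text
brown 273.0 ((118.0, 247.5), (23.0, 32.0), 90.0) (102, 236, 33, 24)
brown 74.5 ((346.1138610839844, 241.8614044189453), (26.6669979095459, 32.13970184326172), 5.710593223571777) (332, 226, 28, 34)
brown 227.5 ((110.17259216308594, 240.41624450683594), (19.882293701171875, 46.77436828613281), 59.34933090209961) (88, 226, 43, 34)
brown 64.0 ((3.0, 187.5), (6.0, 21.0), 0.0) (0, 177, 7, 22)
brown 4851.0 ((85.06208038330078, 156.5634307861328), (159.4707794189453, 58.68553161621094), 68.81864929199219) (30, 92, 95, 148)
brown 1931.0 ((437.9653625488281, 62.653465270996094), (90.64788818359375, 26.069976806640625), 84.2894058227539) (423, 17, 31, 92)
brown 17604.0 ((241.49996948242188, 129.49996948242188), (200.99996948242188, 258.99993896484375), -0.0) (141, 0, 202, 260)
knob 121.0 ((303.9000244140625, 226.7000274658203), (12.074766159057617, 12.969194412231445), 26.56505012512207) (298, 220, 14, 14)
```

View pics/z3.png

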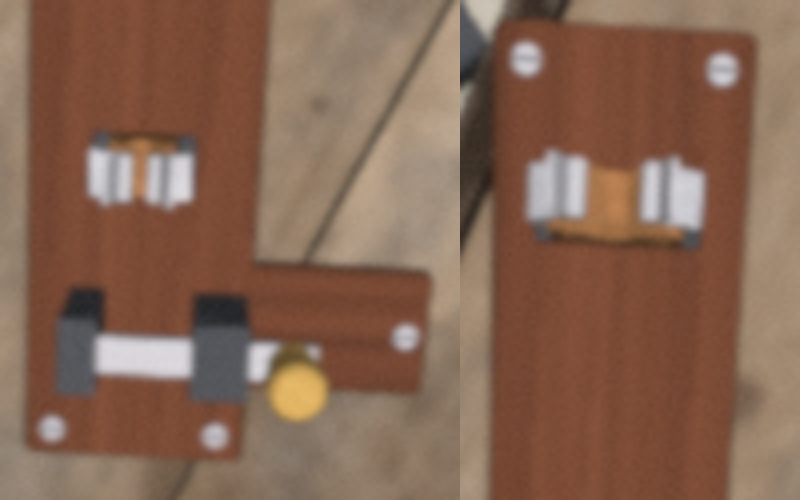

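```bash
python3 - <<'E'
from h import *
c=load('w1');P=c['pose']
L=lambda x,y:(230+(x+.5)/4-.5,130+(y+.5)/4-.5); Rr=lambda x,y:(230+(x-460+.5)/4-.5,20+(y+.5)/4-.5)
q={n:onz(c,*p,z,P) for n,p,z in [('A',L(52,430),11),('B',L(214,436),11),('C',L(404,337),11),('D',Rr(527,59),11),('E',Rr(722,70),11),
 ('knob',L(297,390),74),('narL',L(111,178),50),('narR',L(171,178),50),('widL',Rr(556,180),62),('widR',Rr(670,186),62),
 ('c1',L(28,448),10),('c2',L(240,459),10),('c3',Rr(496,22),10),('c4',Rr(754,38),10)]}
for k in q:print(k,np.round(q[k],1))
for s in [('A','B','D','E'),('c1','c2','c3','c4')]:
    m1=(q[s[0]]+q[s[1]])/2;m2=(q[s[2]]+q[s[3]])/2;d=m2-m1
    print('mid',(m1+m2)/2,'len',np.linalg.norm(d),'yaw',np.arctan2(d[1],d[0]), np.linalg.norm(q[s[0]]-q[s[1]]))
# screwdriver
a=c['frame'];hsv=cv2.cvtColor(a,cv2.COLOR_RGB2HSV)
m=cv2.inRange(hsv,(0,60,20),(14,255,150));m[:, :415]=0;m[:,470:]=0;m[120:]=0
k=max(cv2.findContours(m,0,2)[0],key=cv2.contourArea)
print(cv2.fitLine(k,2,0,.01,.01).ravel())
cv2.imwrite('pics/z4.png',cv2.resize(a[10:215,405:475,::-1],None,fx=4,fy=4,interpolation=cv2.INTER_CUBIC)[:,:,:][:800])
z=cv2.resize(a[10:215,405:475,::-1],None,fx=4,fy=4,interpolation=cv2.INTER_CUBIC)
cv2.imwrite('pics/z4.png',np.hstack([z[:420],z[400:820]]))
E
```

```text
A [578.2  21.9  11. ]
B [610.2  67.5  11. ]
C [614.6 140.3  11. ]
D [376.6 167.   11. ]
E [409.1 212.2  11. ]
knob [588.9 108.3  74. ]
narL [512.4  94.   50. ]
narR [521.8 108.6  50. ]
widL [415.9 155.4  62. ]
widR [432.7 179.   62. ]
c1 [579.5  10.8  10. ]
c2 [622.6  70.3  10. ]
c3 [363.9 165.   10. ]
c4 [406.9 224.3  10. ]
mid [493.51176846 117.17494611  11.        ] len 248.11088179604565 yaw 2.5177745052004377 55.689304461001385
mid [493.23658174 117.59611763  10.        ] len 265.0934694602548 yaw 2.5210320367394683 73.48702986368295
[1.0848238e-01 9.9409837e-01 4.3562726e+02 6.6300003e+01]
```

View pics/z4.png

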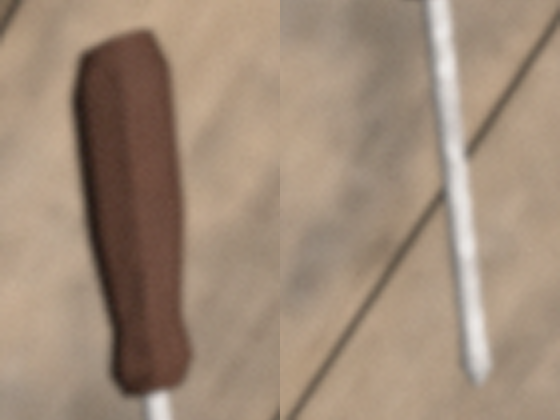

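```bash
python3 - <<'E'
from h import *
c=load('w1');P=c['pose']
for n,p,z in [('tip',(454.1,205.4),4),('shank',(405+(452-280)/4,10+(150+400)/4),8),('collar',(442.6,105.5),12),('mid',(405+137/4,10+220/4),12),('end',(435.2,20.4),15)]:
    print(n,np.round(onz(c,*p,z,P),1))
t=onz(c,454.1,205.4,4,P);e=onz(c,442.6,105.5,12,P)
d=(e-t)[:2];print(np.linalg.norm(d),np.arctan2(d[1],d[0]))
d/=np.linalg.norm(d);print('handle pt from collar',e[:2]+23*d,'from tip',t[:2]+155*d)
E
```

```text
tip [697.1 286.7   4. ]
shank [619.6 309.6   8. ]
collar [568.3 322.8  12. ]
mid [524.8 337.9  12. ]
end [480.1 351.5  15. ]
133.76744374313924 2.868491117010844
handle pt from collar [546.1300029  328.98963966] from tip [547.83194338 328.51292594]
```

Call:
arm_command:
  deltas:
    - [[0, 0.2, 0.01, -0.25, -0.05], [0, 0.2, 0.01, -0.25, -0.02], [0, 0.1, 0.01, -0.3, 0], [0, 0, 0, -0.15, 0], [0, 0, 0, 0, 0]]

```text
t: 2.28
eef_pos: [592.3, 101.6, 100.8]
tcp_rot: [-3.141, 0.003, 2.491]
ft_force: [0.3, 1.1, 0.3]
opening: 1.002
```

```bash
python3 -c "
from h import *
wsave('w2')"
```

```text
[592.3 101.6 100.8] [-3.1413e+00  2.9000e-03  2.4906e+00] [0.3 1.1 0.3] 1.002
```

View pics/w2.png

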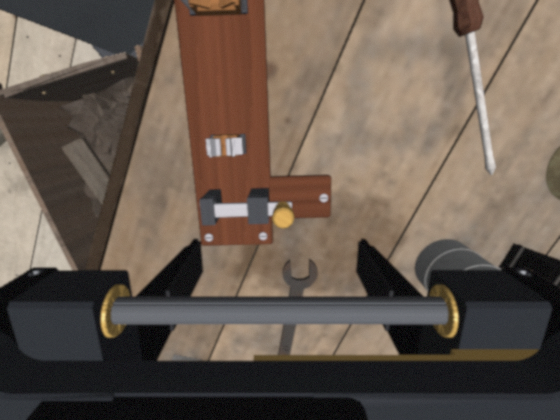

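```bash
cat > m.py <<'E'
from h import *
def knob(c,z=74):
    hsv=cv2.cvtColor(c['frame'],cv2.COLOR_RGB2HSV);m=cv2.inRange(hsv,(18,140,110),(32,255,255));m[300:]=0;m[:130]=0
    k=[k for k in cv2.findContours(m,0,2)[0] if cv2.contourArea(k)>60]
    for q in k:
        (u,v),r=cv2.minEnclosingCircle(q);print('knob px',u,v,r,np.round(onz(c,u,v,z,c['pose']),1))
E
python3 - <<'E'
from m import *
c=load('w2');knob(c);P=c['pose']
q=[onz(c,*p,11,P) for p in [(208.5,237.5),(263.5,236.5),(323.5,198.5)]];print(np.round(q,1))
print(np.linalg.norm(q[1]-q[0]))
E
```

```text
knob px 282.9615478515625 216.42308044433594 10.289545059204102 [589.2 108.5  74. ]
[[578.1  21.6  11. ]
 [611.6  67.5  11. ]
 [615.7 139.8  11. ]]
56.75940761407272
```

Call:
arm_command:
  deltas:
    - [[0, -0.03, 0.06, -0.1, 0.036], [0, 0, 0, -0.2, 0], [0, 0, 0, -0.12, 0], [0, 0, 0, 0, 0]]

```text
t: 2.67
eef_pos: [589.8, 105.9, 62.7]
tcp_rot: [3.137, 0.008, 2.518]
ft_force: [0.1, 0.3, -0.5]
opening: 0.994
```

Call:
arm_command:
  deltas:
    - [[0, 0, 0.02, -0.05, 0], [0, 0, 0, 0, 0], [0.5, 0, 0, 0, 0], [0.5, 0, 0, 0, 0]]

```text
t: 3.0
eef_pos: [590.3, 108.2, 60.8]
tcp_rot: [3.135, 0.012, 2.519]
ft_force: [0.3, -0.3, -0.2]
opening: 0.908
```

Call:
arm_command:
  deltas:
    - [[1, 0, 0, -0.04, 0], [1, 0, 0, 0, 0], [1, 0, 0, 0, 0], [1, 0, 0, 0, 0], [1, 0, 0, 0, 0], [1, 0, 0, 0, 0], [1, 0, 0, 0, 0], [1, 0, 0, 0, 0], [1, 0, 0, 0, 0], [1, 0, 0, 0, 0]]

```text
t: 3.83
eef_pos: [591.1, 108.3, 58.3]
tcp_rot: [3.133, 0.014, 2.519]
ft_force: [0.2, 0.5, 0.0]
opening: 0.211
```

Call:
arm_command:
  deltas:
    - [[1, 0, 0, 0, 0], [1, 0, 0, 0, 0], [1, 0.03, 0.04, 0, 0], [1, 0.03, 0.04, 0, 0], [1, 0.03, 0.04, 0, 0], [1, 0.03, 0.04, 0, 0]]

```text
t: 4.33
eef_pos: [603.9, 125.1, 58.3]
tcp_rot: [3.133, 0.014, 2.518]
ft_force: [-0.2, -0.1, 0.0]
opening: 0.005
```

The fingers shut fully, so the knob was not between them. I'll take a look.

```bash
python3 -c "
from h import *
wsave('w3'); save('scene','s3')
a=load('s3')['frame'][120:270,290:470,::-1]; cv2.imwrite('pics/z5.png',cv2.resize(a,None,fx=4,fy=4,interpolation=cv2.INTER_CUBIC))"
```

```text
[603.9 125.1  58.3] [3.1331 0.0136 2.5178] [-0.2 -0.1  0. ] 0.005
```

View pics/w3.png

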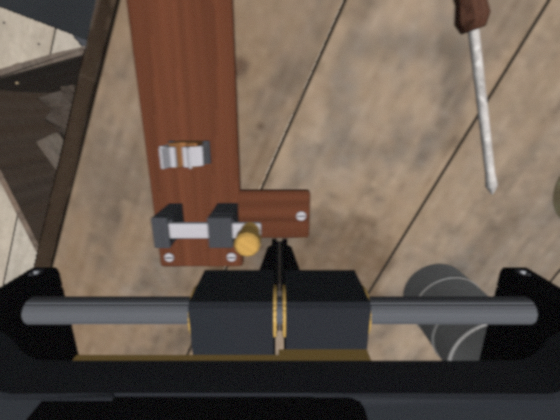

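View pics/z5.png

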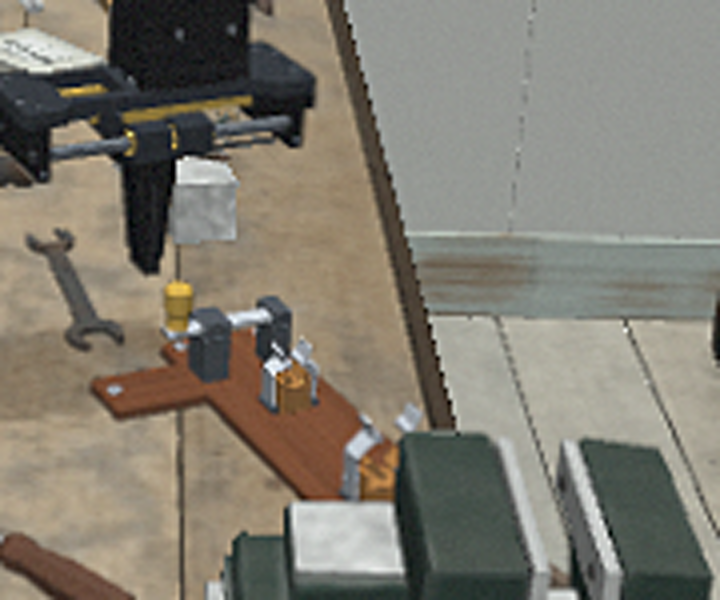

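```bash
python3 - <<'E'
from m import *
c=load('w3');knob(c)
print('w2');knob(load('w2'));print('w1');knob(load('w1'))
# knob top centre in scene0 & top0
s=load('scene0');t=load('top0')
a=(240+(416.5)/4.4-.5,170+98/4.4-.5); b=(220+557.5/4.2-.5,165+214.5/4.2-.5)
print('tri knob',tri(ray(s,*a),ray(t,*b)), a,b)
# scene s3: knob (178,288), tip of finger (150,270)
s3=load('s3')
k=(290+178/4,120+290/4);f=(290+150/4,120+270/4)
print('predicted px of TCP in scene', proj(s3,[603.9,125.1,58.3]),'seen',f,'knob',k, 'pred knob',proj(s3,[589,108.4,74]),proj(s3,[591,107,74]))
E
```

```text
knob px 247.06179809570312 243.29212951660156 12.618941307067871 [589.9 109.6  74. ]
w2
knob px 282.9615478515625 216.42308044433594 10.289545059204102 [589.2 108.5  74. ]
w1
knob px 304.1363525390625 226.5 6.8819355964660645 [588.4 108.9  74. ]
tri knob (array([592.36223234, 105.29957784,  70.39420559]), np.float64(0.5769655041458289)) (334.1590909090909, 191.77272727272728) (352.23809523809524, 215.57142857142856)
predicted px of TCP in scene (np.float64(325.6299639319588), np.float64(198.16812352664633)) seen (327.5, 187.5) knob (334.5, 192.5) pred knob (np.float64(334.6635449658669), np.float64(191.19713024467995)) (np.float64(334.2258661894487), np.float64(190.7973623706286))
```

```bash
python3 - <<'E'
from m import *
px={'w1':(304.1,226.8),'w2':(283,215.8),'w3':(247.5,242.3)}
r={k:ray(load(k),*p,load(k)['pose']) for k,p in px.items()}
print(tri(r['w1'],r['w3']),tri(r['w1'],r['w2']),tri(r['w2'],r['w3']))
# screws/holder base screw B 
b={'w1':(230+214/4,130+436/4),'w2':(263.5,236.5),'w3':(232,257.5)}
r={k:ray(load(k),*p,load(k)['pose']) for k,p in b.items()}
print(tri(r['w1'],r['w3']),tri(r['w1'],r['w2']))
for n in ('w1','w2','w3'): print(np.round(load(n)['pose'][0],1))
a=load('w3')['frame'][170:300,150:340,::-1]; cv2.imwrite('pics/z6.png',cv2.resize(a,None,fx=4,fy=4,interpolation=cv2.INTER_CUBIC))
E
```

```text
(array([591.63547051, 107.69243495,  66.30335503]), np.float64(0.36941341751217505)) (array([589.25328306, 108.53840052,  72.43829546]), np.float64(0.05485934759147535)) (array([591.57750751, 107.3162299 ,  65.52075161]), np.float64(0.9289639041641258))
(array([612.90543338,  66.59747596,   6.48116725]), np.float64(0.7144785381620049)) (array([612.10544049,  66.90074454,   8.36394794]), np.float64(0.5614337709662921))
[541.6 104.7 197.6]
[592.3 101.6 100.8]
[603.9 125.1  58.3]
```

View pics/z6.png

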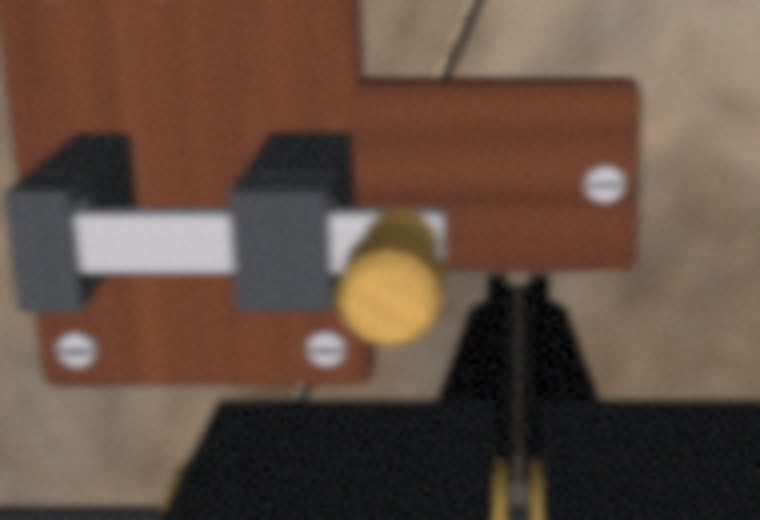

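```bash
python3 - <<'E'
from m import *
c=load('w3');s=load('s3')
for v in (239,245):
  for f in [(327.5,187.5),(326,187),(330,186)]:
    print(v,f,tri(ray(s,*f),ray(c,279.5,v,c['pose'])))
save('top','t3')
a=load('t3')['frame'][150:290,260:440,::-1]; cv2.imwrite('pics/z7.png',cv2.resize(a,None,fx=4,fy=4,interpolation=cv2.INTER_CUBIC))
E
```

```text
239 (327.5, 187.5) (array([594.23843107, 133.24076377,  91.84674589]), np.float64(1.1068565187140076))
239 (326, 187) (array([595.79641341, 134.04055466,  92.52167835]), np.float64(4.815000041948821))
239 (330, 186) (array([589.86878075, 133.88187363,  97.74215413]), np.float64(3.58639209192154))
245 (327.5, 187.5) (array([597.02538037, 130.25206713,  90.29162862]), np.float64(0.8430844858344114))
245 (326, 187) (array([598.61517914, 131.02168402,  90.91646473]), np.float64(2.8807643640692966))
245 (330, 186) (array([592.49504367, 131.05816425,  96.33584218]), np.float64(5.476297566356096))
```

View pics/z7.png

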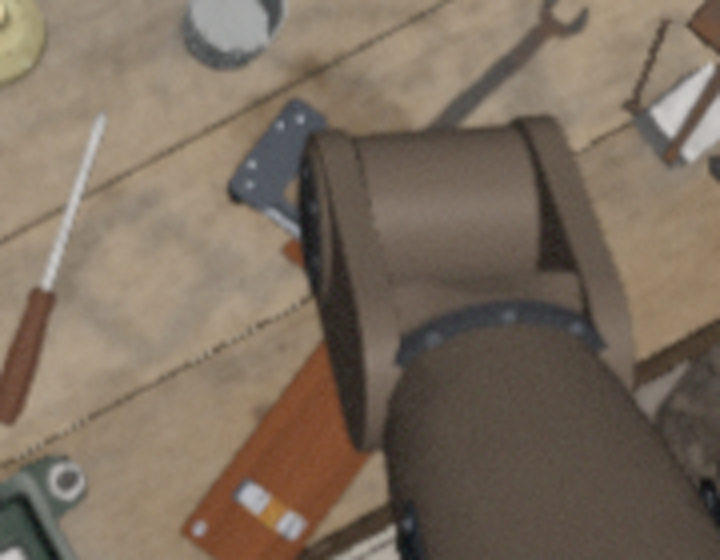

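```bash
python3 - <<'E'
from m import *
a=load('w2')['frame'][210:370,130:430,::-1]; cv2.imwrite('pics/z8.png',cv2.convertScaleAbs(cv2.resize(a,None,fx=2.6,fy=2.6,interpolation=cv2.INTER_CUBIC),alpha=2,beta=20))
E
```

```text
(no output)
```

View pics/z8.png

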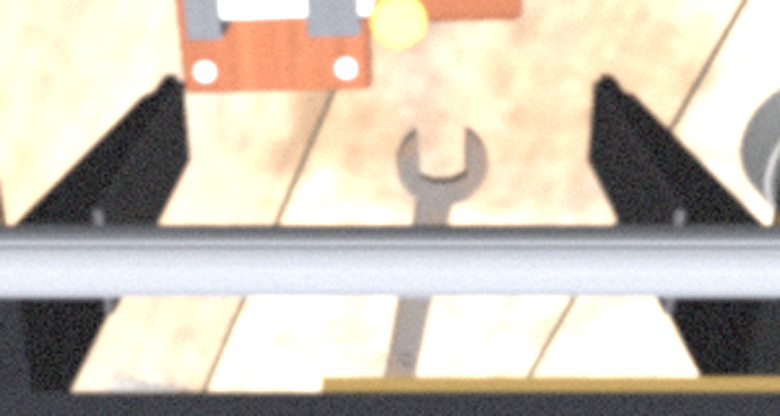

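The wrist camera puts the finger ends at about 184 mm depth, where the stated TCP would be at 216 mm. The scene and wrist views triangulated together put them at z≈91 while 58 was reported. So the real finger ends are about 31 mm above the reported TCP, and the fingers closed above the knob. I'll open, recentre and go lower, watching the force.

Call:
arm_command:
  deltas:
    - [[0, -0.07, -0.09, 0.03, 0], [0, -0.065, -0.085, 0, 0], [0, 0, 0, 0, 0], [0, 0, 0, 0, 0], [0, 0, 0, 0, 0], [0, 0, 0, 0, 0], [0, 0, 0, 0, 0], [0, 0, 0, 0, 0]]

```text
t: 5.15
eef_pos: [587.8, 104.7, 61.8]
tcp_rot: [3.134, 0.013, 2.517]
ft_force: [-0.9, -0.9, 0.1]
opening: 0.51
```

```bash
python3 -c "
from m import *
c=wsave('w4'); knob(c); save('scene','s4')
a=load('s4')['frame'][120:270,290:470,::-1]; b=c['frame'][150:300,180:380,::-1]
cv2.imwrite('pics/z9.png',np.hstack([cv2.resize(x,(400,300),interpolation=cv2.INTER_CUBIC) for x in (a,b)]))"
```

```text
[587.8 104.7  61.8] [3.1336 0.0132 2.5173] [-0.9 -0.9  0.1] 0.51
knob px 283.92681884765625 241.5487823486328 12.014904975891113 [588.5 108.8  74. ]
```

View pics/z9.png

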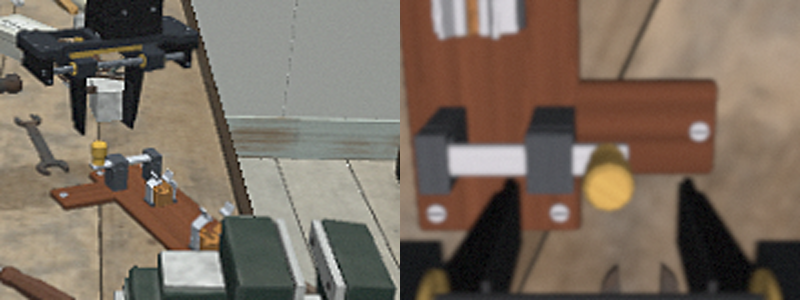

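Call:
arm_command:
  deltas:
    - [[0.5, 0.02, 0.04, 0, 0], [0.5, 0, 0, -0.1, 0], [0.5, 0, 0, -0.1, 0], [0.5, 0, 0, -0.06, 0], [0.5, 0, 0, 0, 0]]

```text
t: 5.67
eef_pos: [590.0, 109.7, 32.7]
tcp_rot: [3.134, 0.013, 2.518]
ft_force: [-0.9, 0.6, 0.4]
opening: 0.504
```

```bash
python3 -c "
from m import *
c=wsave('w5'); save('scene','s5')
a=load('s5')['frame'][120:270,290:470,::-1]; b=c['frame'][150:300,180:380,::-1]
cv2.imwrite('pics/z10.png',np.hstack([cv2.resize(x,(400,300),interpolation=cv2.INTER_CUBIC) for x in (a,b)]))"
```

```text
[590.  109.7  32.7] [3.1336 0.0132 2.5182] [-0.9  0.6  0.4] 0.504
```

View pics/z10.png

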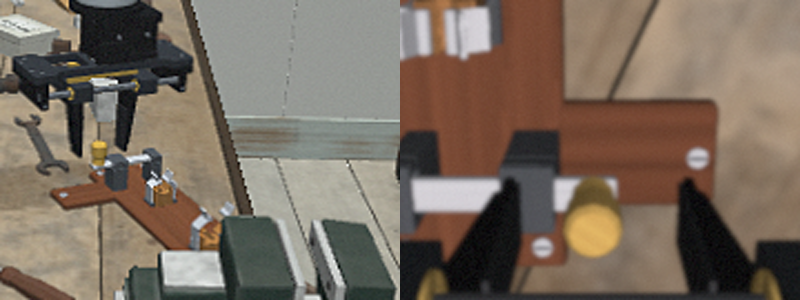

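Call:
arm_command:
  deltas:
    - [[0.5, 0, 0, -0.06, 0], [0.5, 0, 0, 0, 0], [1, 0, 0, 0, 0], [1, 0, 0, 0, 0], [1, 0, 0, 0, 0], [1, 0, 0, 0, 0], [1, 0, 0, 0, 0], [1, 0, 0, 0, 0], [1, 0, 0, 0, 0], [1, 0, 0, 0, 0]]

```text
t: 6.6
eef_pos: [590.9, 109.5, 28.0]
tcp_rot: [3.132, 0.015, 2.518]
ft_force: [0.3, 0.4, -1.1]
opening: 0.176
```

Call:
arm_command:
  deltas:
    - [[1, 0, 0, 0, 0], [1, 0.03, 0.04, 0, 0], [1, 0.03, 0.04, 0, 0]]

```text
t: 6.85
eef_pos: [596.5, 117.2, 28.0]
tcp_rot: [3.133, 0.014, 2.517]
ft_force: [-0.5, -0.7, -0.5]
opening: 0.174
```

Call:
arm_command:
  deltas:
    - [[1, 0.03, 0.04, 0, 0], [1, 0.03, 0.04, 0, 0], [1, 0.02, 0.03, 0, 0], [1, 0, 0, 0, 0]]

```text
t: 7.18
eef_pos: [605.4, 129.8, 27.9]
tcp_rot: [3.135, 0.014, 2.518]
ft_force: [-3.8, -7.3, 2.6]
opening: 0.178
```

Call:
arm_command:
  deltas:
    - [[1, 0.01, 0.015, 0, 0], [1, 0, 0, 0, 0], [0.5, 0, 0, 0, 0], [0.5, 0, 0, 0, 0], [0.5, 0, 0, 0, 0], [0.5, 0, 0, 0, 0], [0, 0, 0, 0.2, 0], [0, 0, 0, 0.3, 0], [0, 0, 0, 0.3, 0], [0, 0, 0, 0.3, 0], [0, 0, 0, 0, 0]]

```text
t: 8.1
eef_pos: [605.6, 131.7, 140.6]
tcp_rot: [3.14, 0.011, 2.521]
ft_force: [0.1, -0.1, 0.1]
opening: 0.756
```

```bash
python3 -c "
from m import *
c=wsave('w6'); knob(c)
b=c['frame'][0:300,140:540,::-1]
cv2.imwrite('pics/z11.png',cv2.resize(b,None,fx=2,fy=2,interpolation=cv2.INTER_CUBIC))"
```

```text
[605.6 131.7 140.6] [3.14   0.011  2.5209] [ 0.1 -0.1  0.1] 0.756
knob px 277.4090881347656 208.9545440673828 8.654390335083008 [604.9 131.1  74. ]
```

View pics/z11.png

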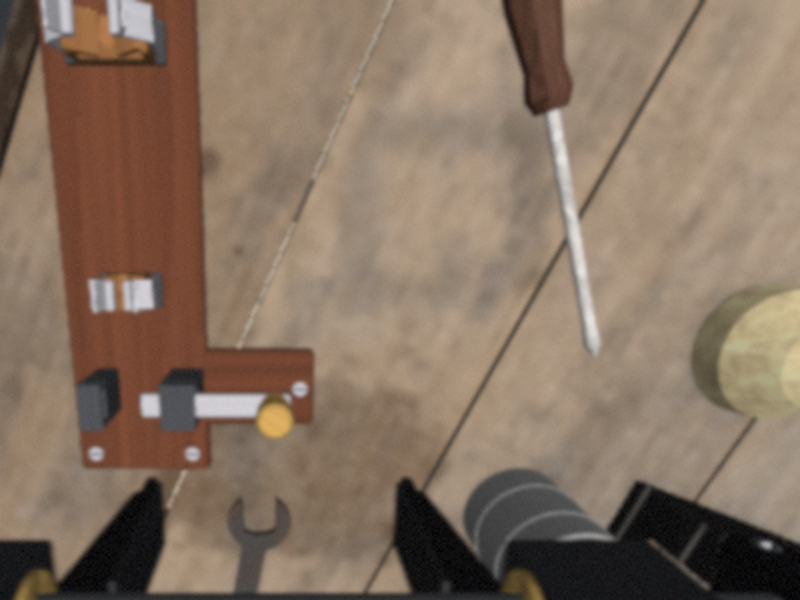

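Call:
arm_command:
  deltas:
    - [[0, -0.1, 0.32, 0, 0.07], [0, -0.1, 0.32, 0, 0.07], [0, -0.1, 0.32, 0, 0.07], [0, -0.1, 0.32, 0, 0.07], [0, -0.1, 0.32, -0.1, 0.07], [0, -0.08, 0.25, -0.2, 0.07], [0, 0, 0, -0.1, 0], [0, 0, 0, 0, 0]]

```text
t: 8.82
eef_pos: [542.1, 323.5, 90.9]
tcp_rot: [-3.141, 0.007, 2.863]
ft_force: [0.1, -0.6, 0.7]
opening: 1.0
```

```bash
python3 -c "
from m import *
c=wsave('w7')
b=c['frame'][0:300,80:480,::-1]
cv2.imwrite('pics/z12.png',cv2.resize(b,None,fx=2,fy=2,interpolation=cv2.INTER_CUBIC))"
```

```text
[542.1 323.5  90.9] [-3.1408  0.0074  2.8635] [ 0.1 -0.6  0.7] 1.0
```

View pics/z12.png

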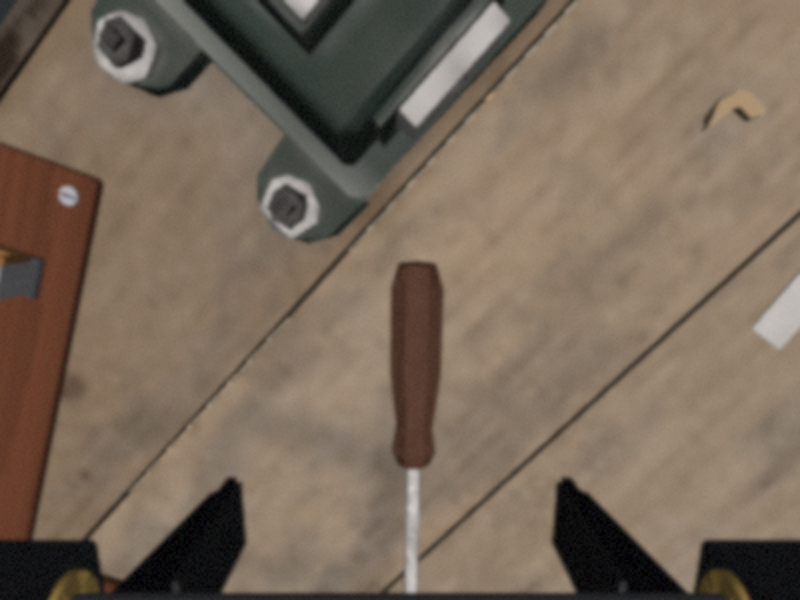

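```bash
python3 - <<'E'
from m import *
c=load('w7');P=c['pose']
e=onz(c,288.3,132,14,P);k=onz(c,286.6,233,12,P);s=onz(c,285.8,290,9,P)
print(e,k,s,np.linalg.norm(e-k))
for a,b in [(s,e),(k,e),(s,k)]:
    d=(b-a)[:2];print(np.arctan2(d[1],d[0]))
d=(e-s)[:2];d/=np.linalg.norm(d)
print('pt from collar',k[:2]+23*d,'from end',e[:2]-75*d)
E
```

```text
[478.54733538 350.66637871  14.        ] [571.6814749 323.3381123  12.       ] [635.23855343 304.91595879   9.        ] 97.08141989056631
2.8575114586470276
2.8561750596203654
2.8594716515762686
pt from collar [549.60332464 329.78445089] from end [550.54130362 329.6457094 ]
```

Call:
arm_command:
  deltas:
    - [[0, 0.04, 0.03, -0.1, -0.007], [0, 0.04, 0.03, -0.25, 0], [0, 0, 0, -0.3, 0], [0, 0, 0, -0.25, 0], [0.3, 0, 0, -0.1, 0], [0.3, 0, 0, 0, 0]]

```text
t: 9.37
eef_pos: [556.4, 324.9, -11.2]
tcp_rot: [3.138, 0.012, 2.844]
ft_force: [-0.8, 0.3, 0.3]
opening: 0.91
```

```bash
python3 -c "
from m import *
c=wsave('w8'); save('scene','s8')
a=load('s8')['frame'][180:330,220:380,::-1]; b=c['frame'][150:300,180:380,::-1]
cv2.imwrite('pics/z13.png',np.hstack([cv2.resize(x,(400,375),interpolation=cv2.INTER_CUBIC) for x in (a,b)]))"
```

```text
[556.4 324.9 -11.2] [3.1381 0.0124 2.8444] [-0.8  0.3  0.3] 0.91
```

View pics/z13.png

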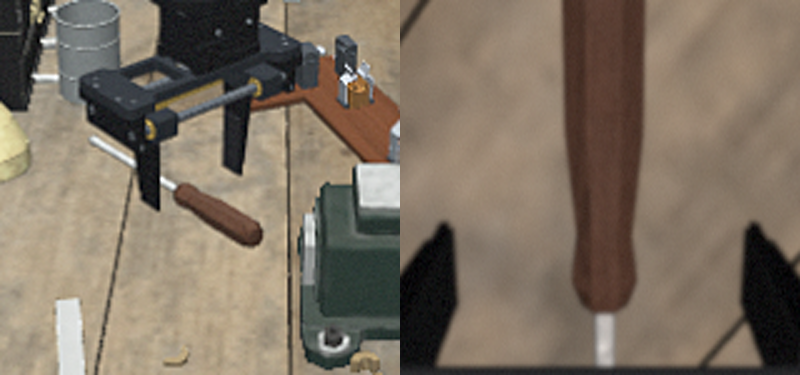

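```bash
python3 - <<'E'
from m import *
c=load('w8');P=c['pose']
k=onz(c,180+605/2,150+308/2.5,12,P);s=onz(c,180+604/2,150+20/2.5,13,P)
print(k,s);d=(s-k)[:2];print(np.arctan2(d[1],d[0]));d/=np.linalg.norm(d);print(k[:2]+23*d)
E
```

```text
[611.30340149 448.51080491  12.        ] [534.27061129 455.17161077  13.        ]
3.05534003415703
[588.38890288 450.49215631]
```

```bash
python3 - <<'E'
from m import *
c=load('w8');P=c['pose']
k=onz(c,180+205/2,150+308/2.5,12,P);s=onz(c,180+204/2,150+20/2.5,13,P)
print(k,s);d=(s-k)[:2];print(np.arctan2(d[1],d[0]));d/=np.linalg.norm(d);print(k[:2]+23*d)
E
```

```text
[572.55023117 322.78074907  12.        ] [500.30935651 344.28102023  13.        ]
2.85232150997565
[550.50583427 329.34158479]
```

Call:
arm_command:
  deltas:
    - [[0.4, -0.06, 0.045, 0, 0.016], [0.4, 0, 0, -0.08, 0], [0.4, 0, 0, -0.05, 0], [0.4, 0, 0, 0, 0]]

```text
t: 9.8
eef_pos: [553.2, 331.2, -17.9]
tcp_rot: [3.131, 0.02, 2.858]
ft_force: [0.2, -0.3, -0.6]
opening: 0.607
```

Call:
arm_command:
  deltas:
    - [[0.4, -0.03, -0.015, -0.05, 0], [0.4, 0, 0, -0.04, 0], [0.4, 0, 0, 0, 0]]

```text
t: 10.05
eef_pos: [550.1, 330.0, -26.8]
tcp_rot: [3.13, 0.021, 2.858]
ft_force: [0.2, 0.1, -0.3]
opening: 0.601
```

Call:
arm_command:
  deltas:
    - [[1, 0, 0, 0, 0], [1, 0, 0, 0, 0], [1, 0, 0, 0, 0], [1, 0, 0, 0, 0], [1, 0, 0, 0, 0], [1, 0, 0, 0, 0], [1, 0, 0, 0, 0]]

```text
t: 10.63
eef_pos: [550.2, 329.9, -26.8]
tcp_rot: [3.13, 0.021, 2.858]
ft_force: [-0.5, 0.2, -0.6]
opening: 0.225
```

Call:
arm_command:
  deltas:
    - [[1, 0, 0, 0, 0], [1, 0, 0, 0.1, 0], [1, 0, 0, 0.2, 0], [1, 0, 0, 0.3, 0], [1, 0, 0, 0.3, 0], [1, 0, 0, 0.3, 0], [1, 0, 0, 0.1, 0], [1, 0, 0, 0, 0]]

```text
t: 11.3
eef_pos: [547.9, 328.8, 109.9]
tcp_rot: [3.133, 0.018, 2.858]
ft_force: [0.1, 0.5, -1.9]
opening: 0.229
```

```bash
python3 -c "
from m import *
c=wsave('w9'); save('scene','s9')
a=load('s9')['frame'][130:280,220:380,::-1]; b=c['frame'][50:300,180:380,::-1]
cv2.imwrite('pics/z14.png',np.hstack([cv2.resize(x,(400,500 if i else 375),interpolation=cv2.INTER_CUBIC) if i else cv2.copyMakeBorder(cv2.resize(x,(400,375),interpolation=cv2.INTER_CUBIC),0,125,0,0,0) for i,x in enumerate((a,b))]))"
```

```text
[547.9 328.8 109.9] [3.1331 0.018  2.858 ] [ 0.1  0.5 -1.9] 0.229
```

View pics/z14.png

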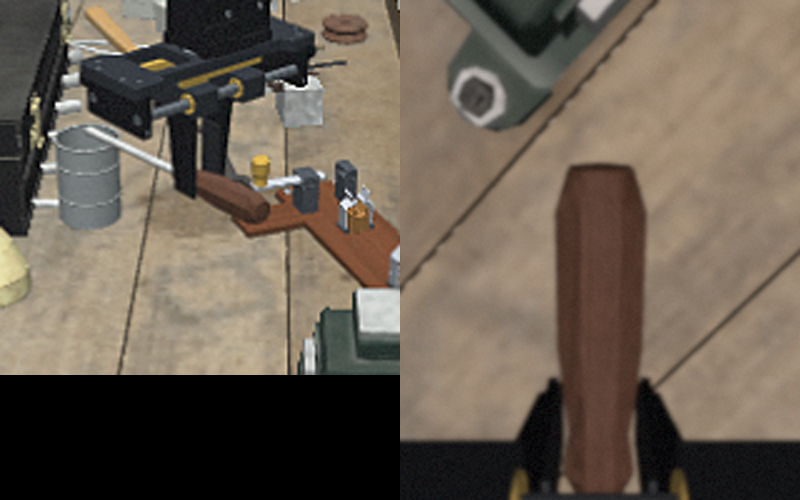

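```bash
python3 - <<'E'
from m import *
c=load('w6');P=c['pose'];a=c['frame'][:,:,::-1]
z1=cv2.resize(a[135:240,165:305],None,fx=5,fy=5,interpolation=cv2.INTER_CUBIC);cv2.imwrite('pics/z15.png',z1)
c=load('w7');a=c['frame'][:,:,::-1]
z1=cv2.resize(a[40:290,0:140],None,fx=2.4,fy=2.4,interpolation=cv2.INTER_CUBIC)
c=load('w9');a=c['frame'][:,:,::-1]
z2=cv2.resize(a[40:290,0:180],None,fx=2.4,fy=2.4,interpolation=cv2.INTER_CUBIC);cv2.imwrite('pics/z16.png',np.hstack([z1,z2]))
E
```

```text
(no output)
```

View pics/z15.png

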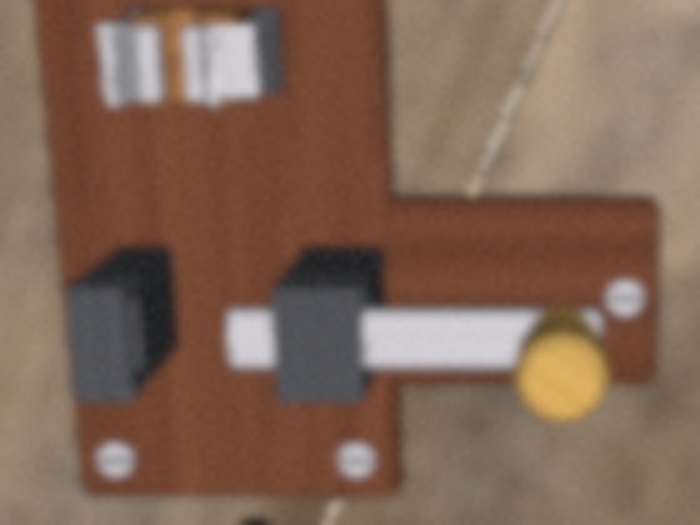

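View pics/z16.png

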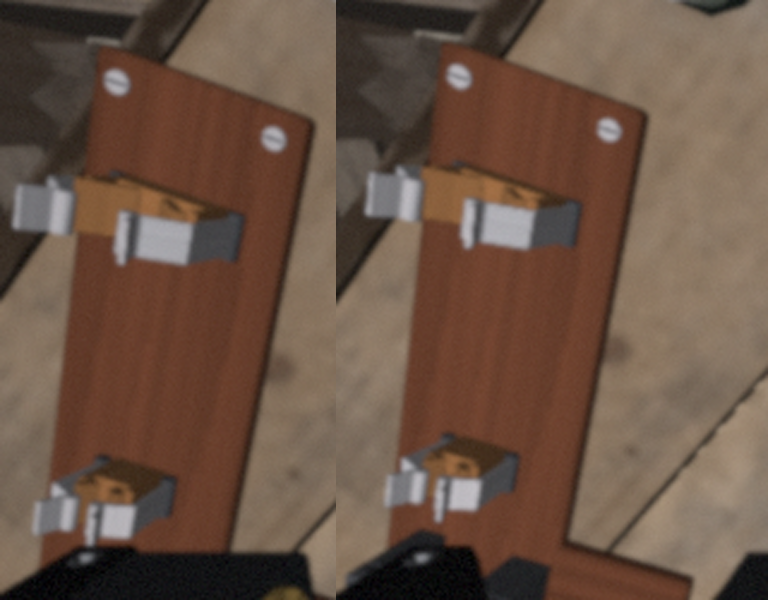

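```bash
python3 - <<'E'
from m import *
def p(w,u,v,z): c=load(w);return onz(c,u,v,z,c['pose'])
A=p('w6',187.6,226.4,11);B=p('w6',235.8,226.6,11)
f=lambda x,y:((x+.5)/2.4-.5,40+(y+.5)/2.4-.5)
D7=p('w7',*f(117,83),11);E7=p('w7',*f(273,139),11);D9=p('w9',*f(123,76),11);E9=p('w9',*f(273,130),11)
print(A,B,np.linalg.norm(A-B));print(D7,E7,np.linalg.norm(D7-E7));print(D9,E9,np.linalg.norm(D9-E9))
cb=[p('w6',165+85/5,135+492/5,10),p('w6',165+397/5,135+492/5,10)];print(cb)
for D,E in((D7,E7),(D9,E9)):
    m1=(A+B)/2;m2=(D+E)/2;d=m2-m1;print((m1+m2)/2,np.linalg.norm(d),np.arctan2(d[1],d[0]))
E
```

```text
[577.48473419  22.31748468  11.        ] [610.19729326  67.62484646  11.        ] 55.88263194000134
[376.69824986 166.89186155  11.        ] [409.04022469 212.14560826  11.        ] 55.62288133186642
[376.4484553  166.87404468  11.        ] [409.32234953 212.23399312  11.        ] 56.0197986860402
[array([580.45615081,  10.77671244,  10.        ]), array([622.99596282,  70.24234835,  10.        ])]
[493.3551255  117.24495024  11.        ] 247.5553569001234 2.5180682456735872
[493.36320807 117.26259224  11.        ] 247.5628388804598 2.5179144129007622
```

```bash
python3 - <<'E'
from m import *
c=load('w9');P=c['pose'];a=c['frame']
hsv=cv2.cvtColor(a,cv2.COLOR_RGB2HSV);m=cv2.inRange(hsv,(0,60,20),(14,255,170));m[:,:240]=0;m[:,320:]=0
L=[]
for v in range(140,285,6):
    x=np.where(m[v])[0]; x=x[(x>250)&(x<310)]; L.append((v,x.min(),x.max(),(x.min()+x.max())/2))
print(L)
# cylinder axis: centre of silhouette ~ axis; iterate height along axis
pts=[]
for v,_,_,u in L:
    z=150
    for _ in range(5):
        q=onz(c,u,v,z,P); s=(q[:2]-P[0][:2])@[np.cos(2.858),np.sin(2.858)]; z=148.7+s*.052+ 10
    pts.append(q)
pts=np.array(pts);d=pts[0]-pts[-1];print(pts[[0,-1]],np.arctan2(d[1],d[0]))
f=np.polyfit(pts[:,0],pts[:,1],1);print(np.arctan(f[0])+np.pi)
t=-np.array([np.cos(2.858),np.sin(2.858)]);n=np.array([-np.sin(2.858),np.cos(2.858)])
print('lateral offsets from TCP',[(round(float((q[:2]-P[0][:2])@n),2)) for q in pts])
E
```

```text
[(140, np.int64(261), np.int64(301), np.float64(281.0)), (146, np.int64(259), np.int64(300), np.float64(279.5)), (152, np.int64(257), np.int64(309), np.float64(283.0)), (158, np.int64(257), np.int64(303), np.float64(280.0)), (164, np.int64(256), np.int64(304), np.float64(280.0)), (170, np.int64(254), np.int64(304), np.float64(279.0)), (176, np.int64(255), np.int64(305), np.float64(280.0)), (182, np.int64(257), np.int64(303), np.float64(280.0)), (188, np.int64(257), np.int64(306), np.float64(281.5)), (194, np.int64(251), np.int64(306), np.float64(278.5)), (200, np.int64(257), np.int64(303), np.float64(280.0)), (206, np.int64(257), np.int64(301), np.float64(279.0)), (212, np.int64(257), np.int64(309), np.float64(283.0)), (218, np.int64(258), np.int64(301), np.float64(279.5)), (224, np.int64(258), np.int64(300), np.float64(279.0)), (230, np.int64(251), np.int64(306), np.float64(278.5)), (236, np.int64(251), np.int64(299), np.float64(275.0)), (242, np.int64(260), np.int64(308), np.float64(284.0)), (248, np.int64(260), np.int64(298), np.float64(279.0)), (254, np.int64(261), np.int64(297), np.float64(279.0)), (260, np.int64(263), np.int64(298), np.float64(280.5)), (266, np.int64(263), np.int64(298), np.float64(280.5)), (272, np.int64(262), np.int64(298), np.float64(280.0)), (278, np.int64(260), np.int64(296), np.float64(278.0)), (284, np.int64(260), np.int64(299), np.float64(279.5))]
[[478.89996128 349.90787032 162.45338823]
 [556.16828403 326.77827271 158.25938418]] 2.8507403109875336
2.8524229654272846
lateral offsets from TCP [-0.95, -0.24, -1.93, -0.49, -0.5, -0.01, -0.51, -0.52, -1.28, 0.23, -0.54, -0.03, -2.11, -0.3, -0.04, 0.22, 2.09, -2.74, -0.06, -0.06, -0.89, -0.9, -0.63, 0.49, -0.36]
```

Call:
arm_command:
  deltas:
    - [[1, 0, 0, 0.3, 0], [1, -0.06, -0.2, 0, -0.05], [1, -0.12, -0.3, 0, -0.08], [1, -0.14, -0.3, 0, -0.08], [1, -0.14, -0.3, 0, -0.08], [1, -0.14, -0.3, 0, -0.08], [1, -0.12, -0.25, 0, -0.06], [1, -0.1, -0.15, 0, 0], [1, 0, 0, 0, 0]]

```text
t: 12.15
eef_pos: [453.0, 140.7, 120.5]
tcp_rot: [-3.129, -0.003, 2.506]
ft_force: [0.5, 0.4, -1.6]
opening: 0.23
```

Call:
arm_command:
  deltas:
    - [[1, 0.09, 0, -0.15, 0.015], [1, 0, 0, -0.25, 0], [1, 0, 0, -0.25, 0], [1, 0, 0, -0.05, 0], [1, 0, 0, 0, 0]]

```text
t: 12.57
eef_pos: [460.7, 140.2, 43.5]
tcp_rot: [-3.125, -0.008, 2.516]
ft_force: [0.1, -1.0, -0.6]
opening: 0.226
```

```bash
python3 -c "
from m import *
c=wsave('w10'); save('scene','s10')
a=load('s10')['frame'][120:270,260:440,::-1]; b=c['frame'][50:300,180:380,::-1]
cv2.imwrite('pics/z17.png',np.hstack([cv2.resize(a,(480,400),interpolation=cv2.INTER_CUBIC),cv2.resize(b,(320,400),interpolation=cv2.INTER_CUBIC)]))"
```

```text
[460.7 140.2  43.5] [-3.1247 -0.0078  2.5165] [ 0.1 -1.  -0.6] 0.226
```

View pics/z17.png

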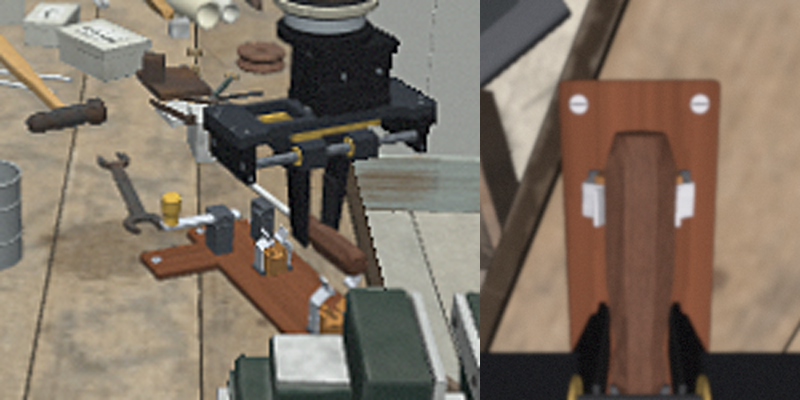

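Call:
arm_command:
  deltas:
    - [[1, -0.01, 0.005, -0.08, 0], [1, 0, 0, -0.08, 0], [1, 0, 0, -0.06, 0], [1, 0, 0, 0, 0]]

```text
t: 13.0
eef_pos: [461.6, 141.6, 23.7]
tcp_rot: [-3.13, -0.003, 2.518]
ft_force: [-2.1, -0.8, 0.5]
opening: 0.23
```

Call:
arm_command:
  deltas:
    - [[1, -0.016, -0.01, -0.03, 0], [1, 0, 0, -0.05, 0], [1, 0, 0, 0, 0]]

```text
t: 13.25
eef_pos: [461.1, 140.5, 16.7]
tcp_rot: [-3.132, -0.0, 2.518]
ft_force: [0.1, -1.3, 1.0]
opening: 0.227
```

```bash
python3 -c "
from m import *
c=wsave('w11'); save('scene','s11')
a=load('s11')['frame'][120:270,260:440,::-1]; b=c['frame'][50:300,180:380,::-1]
cv2.imwrite('pics/z18.png',np.hstack([cv2.resize(a,(480,400),interpolation=cv2.INTER_CUBIC),cv2.resize(b,(320,400),interpolation=cv2.INTER_CUBIC)]))"
```

```text
[461.1 140.5  16.7] [-3.1319e+00 -1.0000e-04  2.5178e+00] [ 0.1 -1.3  1. ] 0.227
```

View pics/z18.png

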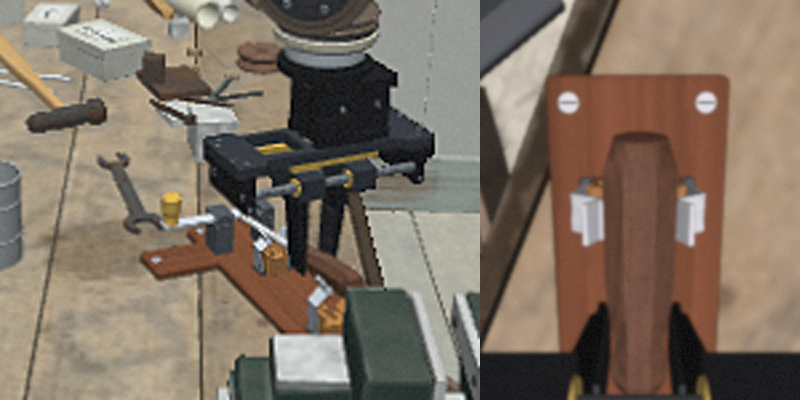

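Call:
arm_command:
  deltas:
    - [[1, 0, 0, -0.06, 0], [1, 0, 0, -0.05, 0], [1, 0, 0, 0, 0]]

```text
t: 13.6
eef_pos: [461.4, 140.3, 7.3]
tcp_rot: [-3.133, 0.001, 2.517]
ft_force: [0.7, -1.4, -3.1]
opening: 0.228
```

Call:
arm_command:
  deltas:
    - [[1, 0, 0, -0.05, 0], [1, 0, 0, -0.04, 0], [1, 0, 0, 0, 0]]

```text
t: 13.85
eef_pos: [460.6, 139.6, -0.6]
tcp_rot: [-3.132, 0.002, 2.518]
ft_force: [0.3, -0.1, -2.8]
opening: 0.233
```

Call:
arm_command:
  deltas:
    - [[1, 0, 0, -0.03, 0], [1, 0, 0, 0, 0]]

```text
t: 14.02
eef_pos: [461.0, 139.3, -1.9]
tcp_rot: [-3.134, 0.003, 2.518]
ft_force: [-0.4, -0.8, -5.5]
opening: 0.23
```

```bash
python3 -c "
from m import *
c=wsave('w12'); save('scene','s12')
a=load('s12')['frame'][150:270,290:420,::-1]; b=c['frame'][50:300,180:380,::-1]
cv2.imwrite('pics/z19.png',np.hstack([cv2.resize(a,(480,443),interpolation=cv2.INTER_CUBIC)[:400],cv2.resize(b,(320,400),interpolation=cv2.INTER_CUBIC)]))"
```

```text
[461.  139.3  -1.9] [-3.1337  0.0033  2.5179] [-0.4 -0.8 -5.5] 0.23
```

View pics/z19.png

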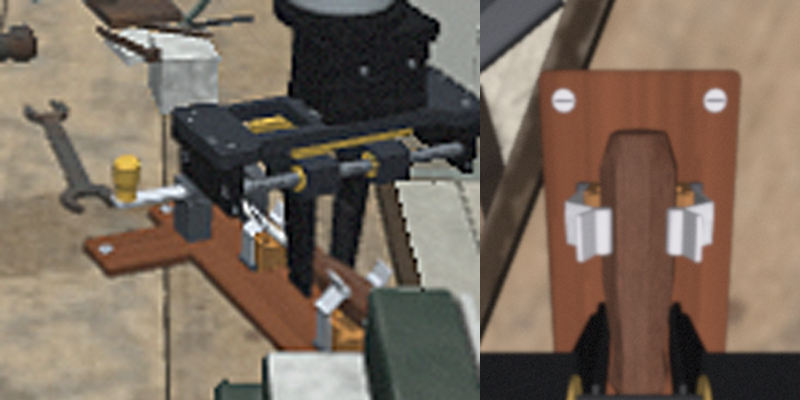

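Call:
arm_command:
  deltas:
    - [[1, 0, 0, -0.03, 0], [1, 0, 0, -0.02, 0], [1, 0, 0, 0, 0]]

```text
t: 14.37
eef_pos: [461.5, 139.1, -3.5]
tcp_rot: [-3.135, 0.006, 2.518]
ft_force: [-1.4, -1.7, -5.0]
opening: 0.231
```

Call:
arm_command:
  deltas:
    - [[1, 0, 0, -0.04, 0], [1, 0, 0, -0.04, 0], [1, 0, 0, 0, 0]]

```text
t: 14.62
eef_pos: [462.4, 138.5, -7.4]
tcp_rot: [-3.138, 0.009, 2.519]
ft_force: [-0.1, -0.4, -5.1]
opening: 0.229
```

```bash
python3 -c "
from m import *
c=wsave('w13'); save('scene','s13')
a=load('s13')['frame'][150:270,290:420,::-1]; b=c['frame'][50:300,180:380,::-1]
cv2.imwrite('pics/z20.png',np.hstack([cv2.resize(a,(480,443),interpolation=cv2.INTER_CUBIC)[:400],cv2.resize(b,(320,400),interpolation=cv2.INTER_CUBIC)]))"
```

```text
[462.4 138.5  -7.4] [-3.1379  0.0095  2.5191] [-0.1 -0.4 -5.1] 0.229
```

View pics/z20.png

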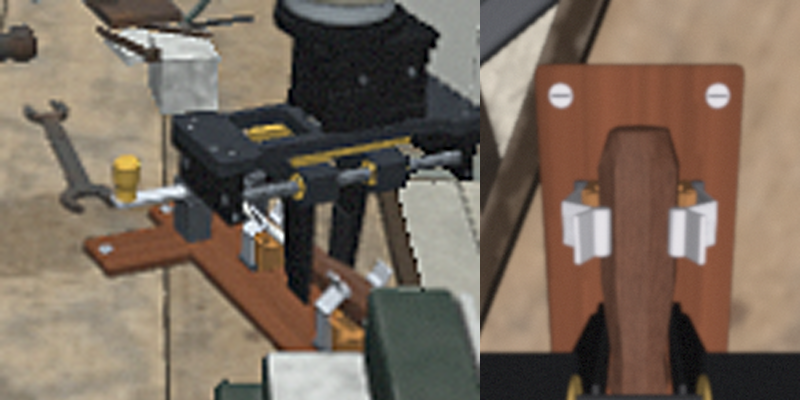

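```bash
python3 - <<'E'
from m import *
print(env.state()['moment'],env.state()['tau'])
ims=[]
for w in ['w9','w10','w11','w12','w13']:
    a=load(w)['frame'][110:290,235:325,::-1]
    ims.append(cv2.resize(a,None,fx=1.7,fy=3,interpolation=cv2.INTER_CUBIC))
cv2.imwrite('pics/z21.png',np.hstack(ims))
E
```

```text
[-0.46973751  0.29121495 -0.00498018] [ 1.02485474e+00 -4.89841890e+01 -1.12205216e+01  2.62507685e-01
 -6.72703721e-01 -1.50137837e-02]
```

View pics/z21.png

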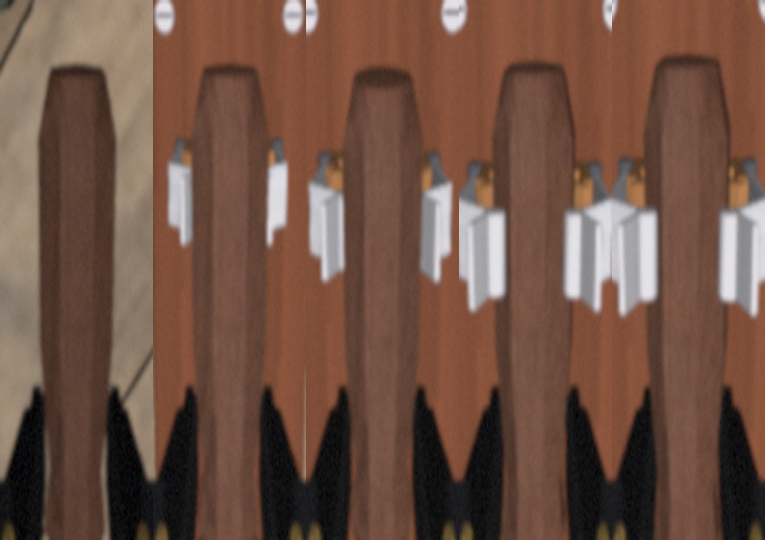

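```bash
python3 - <<'E'
from m import *
H=np.array([493.4,117.25]);yh=np.array([np.cos(2.518),np.sin(2.518)]);xh=np.array([np.sin(2.518),-np.cos(2.518)])
def hol(q): d=q[:2]-H;return np.round([d@xh,d@yh],1)
for w,v,u in [('w12',110+62/3,235+76/1.7),('w13',110+56/3,235+76/1.7)]:
    c=load(w)
    for z in (50,55,60): print(w,z,hol(onz(c,u,v,z,c['pose'])))
E
```

```text
w12 50 [  0.2 115. ]
w12 55 [  0.3 115.2]
w12 60 [  0.3 115.4]
w13 50 [1.000e-01 1.148e+02]
w13 55 [1.00e-01 1.15e+02]
w13 60 [1.000e-01 1.153e+02]
```

Call:
arm_command:
  deltas:
    - [[0.6, 0, 0, 0, 0], [0.6, 0, 0, 0, 0], [0.6, 0, 0, 0, 0], [0.6, 0, 0, 0, 0], [0.6, 0, 0, 0.1, 0], [0.6, 0, 0, 0.3, 0], [0.6, 0.1, 0, 0.3, 0], [0.6, 0.25, -0.15, 0.3, 0], [0.6, 0.3, -0.18, 0.1, 0], [0.6, 0.3, -0.18, 0, 0], [0.6, 0, 0, 0, 0]]

```text
t: 15.63
eef_pos: [559.0, 86.7, 111.1]
tcp_rot: [-3.136, 0.009, 2.523]
ft_force: [-1.4, 0.5, -1.1]
opening: 0.4
```

```bash
python3 -c "
from m import *
c=wsave('w14'); save('scene','s14')
a=load('s14')['frame'][150:270,290:420,::-1]; b=c['frame'][0:250,180:380,::-1]
cv2.imwrite('pics/z22.png',np.hstack([cv2.resize(a,(480,443),interpolation=cv2.INTER_CUBIC)[:400],cv2.resize(b,(320,400),interpolation=cv2.INTER_CUBIC)]))"
```

```text
[559.   86.7 111.1] [-3.1364  0.0085  2.5231] [-1.4  0.5 -1.1] 0.4
```

View pics/z22.png

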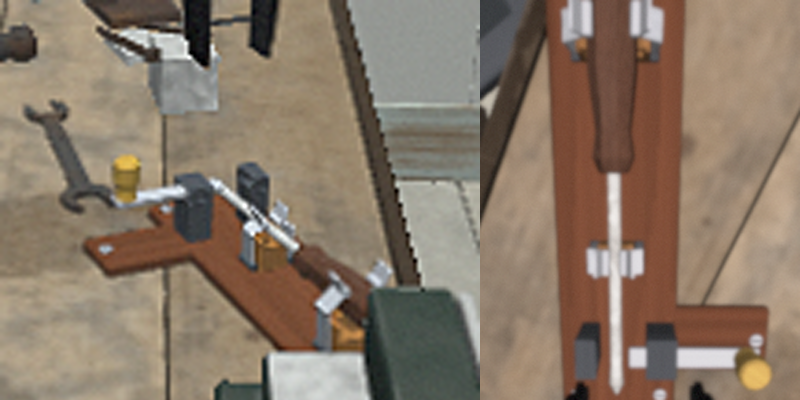

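```bash
python3 - <<'E'
from m import *
c=load('w14');s=load('s14')
b=c['frame'][130:260,240:310,::-1];a=s['frame'][185:245,325:405,::-1]
cv2.imwrite('pics/z23.png',np.hstack([cv2.resize(a,(480,360),interpolation=cv2.INTER_CUBIC),cv2.resize(b,(194,360),interpolation=cv2.INTER_CUBIC)]))
# triangulate tip and collar
sc=lambda x,y:(290+x/480*130,150+y/443*120); wr=lambda x,y:(180+(x-480)/1.6,y/1.6)
for n,p,q in [('tip',(215,181),(616,391)),('collar',(300,250),(613,172))]:
    print(n,tri(ray(s,*sc(*p)),ray(c,*wr(*q),c['pose'])))
E
```

```text
tip (array([582.54215472,  51.25908506,  31.95447438]), np.float64(3.1173812877593163))
collar (array([479.28738281, 127.91594322,  42.46914777]), np.float64(1.4823845661320894))
```

View pics/z23.png

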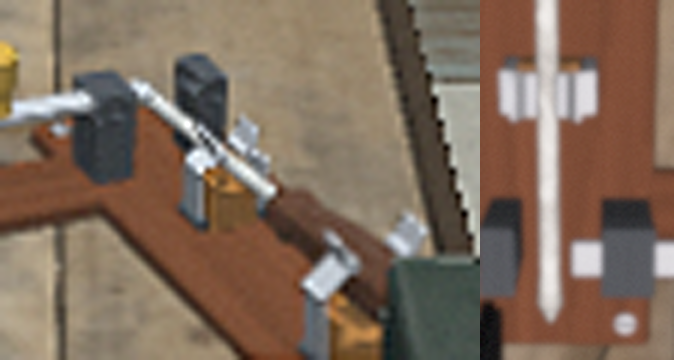

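```bash
cat > line.py <<'E'
from m import *
H=np.array([493.4,117.25]);yh=np.array([np.cos(2.518),np.sin(2.518)]);xh=np.array([np.sin(2.518),-np.cos(2.518)])
def hol(q): d=q[:2]-H;return np.round([d@xh,d@yh,q[2]],1)
E
python3 - <<'E'
from line import *
c=load('w14');s=load('s14')
sc=lambda x,y:(325+x/6-.5,185+y/6-.5); wr=lambda x,y:(240+(x-480)/194*70-.5,130+y/360*130-.5)
o,d1=ray(c,*wr(546.5,40),c['pose']);_,d2=ray(c,*wr(550,300),c['pose']);n=np.cross(d1,d2)
for p in [(137,88),(165,110),(195,135),(225,160),(250,178),(268,192),(300,212)]:
    o2,d=ray(s,*sc(*p));t=((o-o2)@n)/(d@n);print(p,hol(o2+t*d))
# expected home projections
for y in (-115,-85,-60,-30,-10,17,40):
    z=40-(40-y)*.05; X=np.r_[H+yh*y,z];u,v=proj(s,X);print(y,round(z,1),'zoom px',round((u+.5-325)*6),round((v+.5-185)*6))
for n_,y,z in [('wide jaw top +x',85,63),('narrow',-30,50)]:
    pass
E
```

```text
(137, 88) [  -0.4 -110.3   31.6]
(165, 110) [ -0.4 -84.2  33.4]
(195, 135) [ -0.5 -57.2  34.6]
(225, 160) [ -0.5 -31.1  35.8]
(250, 178) [ -0.5 -10.1  38. ]
(268, 192) [-0.5  4.7 39.1]
(300, 212) [-0.4 30.2 43.1]
-115 32.2 zoom px 131 82
-85 33.8 zoom px 163 109
-60 35.0 zoom px 191 131
-30 36.5 zoom px 225 160
-10 37.5 zoom px 249 179
17 38.9 zoom px 282 207
40 40.0 zoom px 311 231
```

Call:
arm_command:
  deltas:
    - [[1, -0.2, 0.09, 0, 0], [1, -0.2, 0.09, 0, 0], [1, -0.17, 0.08, -0.1, 0], [1, 0, 0, -0.25, 0], [1, 0, 0, -0.2, 0], [1, 0, 0, -0.1, 0], [1, 0, 0, 0, 0], [1, 0, 0, 0, 0]]

```text
t: 16.4
eef_pos: [484.6, 119.0, 43.0]
tcp_rot: [-3.129, -0.002, 2.527]
ft_force: [-0.4, -0.1, 0.2]
opening: 0.004
```

Call:
arm_command:
  deltas:
    - [[1, 0.15, -0.065, 0, -0.01], [1, 0, 0, -0.1, 0], [1, 0, 0, -0.08, 0], [1, 0, 0, 0, 0]]

```text
t: 16.73
eef_pos: [498.2, 113.7, 25.7]
tcp_rot: [-3.129, -0.002, 2.521]
ft_force: [-1.2, 0.3, 0.0]
opening: 0.003
```

Call:
arm_command:
  deltas:
    - [[1, 0.01, -0.01, -0.08, 0], [1, 0, 0, -0.03, 0], [1, 0, 0, 0, 0]]

```text
t: 16.98
eef_pos: [497.8, 113.0, 13.6]
tcp_rot: [-3.129, -0.003, 2.521]
ft_force: [-0.1, -0.3, 0.1]
opening: 0.009
```

Call:
arm_command:
  deltas:
    - [[1, 0.01, 0, -0.03, 0], [1, 0, 0, 0, 0]]

```text
t: 17.15
eef_pos: [498.4, 113.1, 11.0]
tcp_rot: [-3.128, -0.003, 2.521]
ft_force: [-2.1, -1.1, 7.6]
opening: 0.004
```

Call:
arm_command:
  deltas:
    - [[1, 0, 0, -0.03, 0], [1, 0, 0, 0, 0]]

```text
t: 17.32
eef_pos: [498.5, 113.1, 11.2]
tcp_rot: [-3.129, -0.002, 2.522]
ft_force: [-1.6, -1.3, 3.2]
opening: 0.007
```

Call:
arm_command:
  deltas:
    - [[1, 0, 0, -0.05, 0], [1, 0, 0, -0.05, 0]]

```text
t: 17.48
eef_pos: [499.1, 113.1, 9.5]
tcp_rot: [-3.132, 0.002, 2.522]
ft_force: [-25.5, -4.6, 107.3]
opening: 0.003
```

Call:
arm_command:
  deltas:
    - [[1, 0, 0, 0.06, 0]]

```text
t: 17.57
eef_pos: [499.0, 113.1, 16.9]
tcp_rot: [-3.133, 0.003, 2.522]
ft_force: [-0.2, 0.6, -0.3]
opening: 0.005
```

Call:
arm_command:
  deltas:
    - [[1, 0, 0, 0.15, 0], [1, 0, 0, 0.25, 0], [1, 0, 0, 0.1, 0]]

```text
t: 17.82
eef_pos: [498.4, 113.2, 69.5]
tcp_rot: [-3.133, 0.003, 2.522]
ft_force: [0.8, -0.7, 0.8]
opening: 0.006
```

Call:
arm_command:
  deltas:
    - [[1, -0.18, 0.13, 0, 0], [1, -0.18, 0.13, 0, 0], [1, -0.1, 0.08, 0, 0], [1, 0, 0, -0.1, 0], [1, 0, 0, -0.1, 0], [1, 0, 0, 0, 0]]

```text
t: 18.32
eef_pos: [452.6, 149.1, 53.0]
tcp_rot: [-3.139, 0.01, 2.522]
ft_force: [0.5, 0.2, -0.3]
opening: 0.003
```

```bash
python3 -c "
from m import *
c=wsave('w15')
b=c['frame'][50:300,180:380,::-1]
cv2.imwrite('pics/z24.png',cv2.resize(b,(480,600),interpolation=cv2.INTER_CUBIC))"
```

```text
[452.6 149.1  53. ] [-3.1391  0.0095  2.5225] [ 0.5  0.2 -0.3] 0.003
```

View pics/z24.png

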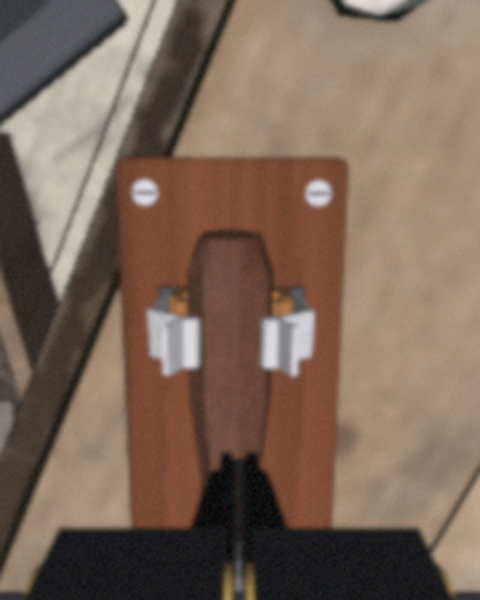

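Call:
arm_command:
  deltas:
    - [[1, -0.05, 0.01, -0.1, 0], [1, 0, 0, -0.08, 0], [1, 0, 0, 0, 0]]

```text
t: 18.62
eef_pos: [449.0, 150.3, 35.8]
tcp_rot: [-3.14, 0.011, 2.523]
ft_force: [-0.2, -0.8, -0.5]
opening: 0.004
```

Call:
arm_command:
  deltas:
    - [[1, 0, 0, -0.03, 0], [1, 0, 0, 0, 0]]

```text
t: 18.78
eef_pos: [449.6, 150.1, 32.8]
tcp_rot: [-3.141, 0.011, 2.522]
ft_force: [-1.1, -0.7, 0.3]
opening: 0.002
```

Call:
arm_command:
  deltas:
    - [[1, 0, 0, -0.06, 0], [1, 0, 0, 0, 0]]

```text
t: 18.95
eef_pos: [450.3, 150.1, 26.8]
tcp_rot: [-3.141, 0.012, 2.522]
ft_force: [0.5, -0.7, -1.0]
opening: 0.003
```

Call:
arm_command:
  deltas:
    - [[1, 0, 0, -0.03, 0], [1, 0, 0, 0, 0]]

```text
t: 19.12
eef_pos: [450.6, 150.0, 23.6]
tcp_rot: [-3.141, 0.012, 2.522]
ft_force: [-0.8, 0.3, -0.3]
opening: 0.001
```

Call:
arm_command:
  deltas:
    - [[1, 0, 0, -0.02, 0], [1, 0, 0, 0, 0]]

```text
t: 19.28
eef_pos: [451.0, 150.3, 22.6]
tcp_rot: [3.141, 0.013, 2.521]
ft_force: [-2.3, -0.1, 7.6]
opening: 0.004
```

Call:
arm_command:
  deltas:
    - [[1, 0, 0, -0.015, 0], [1, 0, 0, 0, 0]]

```text
t: 19.45
eef_pos: [451.2, 150.5, 22.7]
tcp_rot: [3.14, 0.014, 2.522]
ft_force: [-1.1, -1.2, 4.7]
opening: 0.005
```

Call:
arm_command:
  deltas:
    - [[1, 0, 0, -0.025, 0]]

```text
t: 19.53
eef_pos: [451.5, 150.6, 21.7]
tcp_rot: [3.138, 0.015, 2.522]
ft_force: [-9.5, -0.3, 53.4]
opening: 0.005
```

Call:
arm_command:
  deltas:
    - [[1, 0, 0, 0, 0]]

```text
t: 19.62
eef_pos: [451.4, 150.7, 22.6]
tcp_rot: [3.138, 0.015, 2.522]
ft_force: [-1.3, -0.2, 5.1]
opening: 0.005
```

Call:
arm_command:
  deltas:
    - [[1, 0, 0, 0.1, 0], [1, 0, 0, 0.3, 0], [0.5, 0.1, -0.01, 0.25, 0], [0.5, 0.3, -0.03, 0, 0], [0.5, 0.35, -0.04, 0, 0], [0.5, 0.35, -0.04, 0, 0], [0.5, 0.2, -0.03, 0, 0], [0.5, 0.1, -0.01, 0, 0], [0.5, 0, 0, 0, 0]]

```text
t: 20.37
eef_pos: [596.1, 133.7, 93.2]
tcp_rot: [3.137, 0.017, 2.523]
ft_force: [-0.4, -0.7, 0.8]
opening: 0.443
```

```bash
python3 -c "
from m import *
c=wsave('w16');knob(c)
b=c['frame'][50:300,130:430,::-1]
cv2.imwrite('pics/z25.png',cv2.resize(b,(720,600),interpolation=cv2.INTER_CUBIC))"
```

```text
[596.1 133.7  93.2] [3.1369 0.0166 2.5232] [-0.4 -0.7  0.8] 0.443
knob px 282.0 237.5 10.30786418914795 [604.7 131.1  74. ]
```

View pics/z25.png

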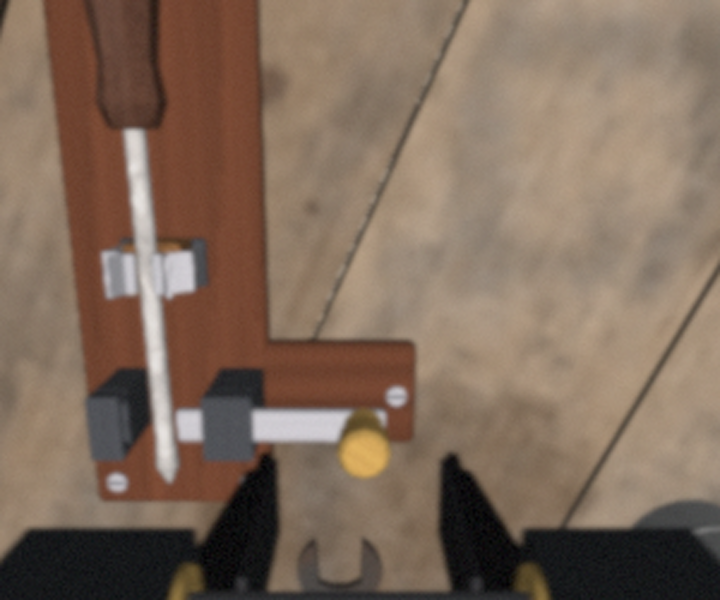

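```bash
python3 -c "
from m import *
c=load('w16')
b=c['frame'][140:190,165:225,::-1]
cv2.imwrite('pics/z26.png',cv2.resize(b,(720,600),interpolation=cv2.INTER_CUBIC))"
```

```text
(no output)
```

View pics/z26.png

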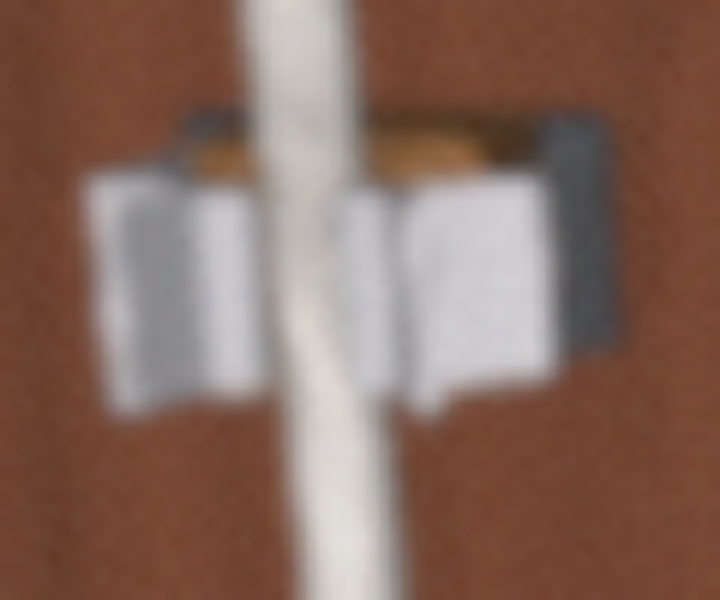

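Call:
arm_command:
  deltas:
    - [[0.5, 0.09, -0.03, -0.1, -0.005], [0.5, 0, 0, -0.25, 0], [0.5, 0, 0, -0.15, 0], [0.5, 0, 0, -0.05, 0], [0.5, 0, 0, 0, 0]]

```text
t: 20.83
eef_pos: [601.7, 130.8, 34.6]
tcp_rot: [3.138, 0.015, 2.52]
ft_force: [0.8, 0.1, 0.0]
opening: 0.5
```

Call:
arm_command:
  deltas:
    - [[0.5, 0.03, 0, -0.05, 0], [0.5, 0, 0, -0.02, 0], [0.5, 0, 0, 0, 0], [1, 0, 0, 0, 0], [1, 0, 0, 0, 0], [1, 0, 0, 0, 0], [1, 0, 0, 0, 0], [1, 0, 0, 0, 0], [1, 0, 0, 0, 0], [1, 0, 0, 0, 0]]

```text
t: 21.67
eef_pos: [604.6, 129.9, 29.7]
tcp_rot: [3.139, 0.017, 2.521]
ft_force: [0.1, 1.6, -1.3]
opening: 0.175
```

Call:
arm_command:
  deltas:
    - [[1, -0.03, -0.04, 0, 0], [1, -0.03, -0.04, 0, 0], [1, -0.03, -0.04, 0, 0], [1, 0, 0, 0, 0]]

```text
t: 22.0
eef_pos: [595.3, 117.0, 29.8]
tcp_rot: [3.138, 0.018, 2.521]
ft_force: [0.4, -1.6, -2.3]
opening: 0.175
```

Call:
arm_command:
  deltas:
    - [[1, -0.03, -0.04, 0, 0], [1, -0.02, -0.03, 0, 0], [1, 0, 0, 0, 0]]

```text
t: 22.25
eef_pos: [589.7, 109.1, 29.8]
tcp_rot: [3.138, 0.018, 2.521]
ft_force: [0.7, 0.9, -2.7]
opening: 0.175
```

Call:
arm_command:
  deltas:
    - [[1, -0.01, -0.013, 0, 0], [1, 0, 0, 0, 0]]

```text
t: 22.42
eef_pos: [588.4, 107.5, 29.7]
tcp_rot: [3.138, 0.017, 2.52]
ft_force: [0.8, -1.3, -2.7]
opening: 0.178
```

Call:
arm_command:
  deltas:
    - [[1, -0.008, -0.011, 0, 0], [1, 0, 0, 0, 0]]

```text
t: 22.58
eef_pos: [588.4, 107.4, 29.8]
tcp_rot: [3.135, 0.018, 2.52]
ft_force: [0.1, -1.6, -3.8]
opening: 0.174
```

Call:
arm_command:
  deltas:
    - [[1, -0.012, -0.016, 0, 0], [1, 0, 0, 0, 0]]

```text
t: 22.75
eef_pos: [588.5, 107.5, 29.8]
tcp_rot: [3.132, 0.02, 2.52]
ft_force: [0.2, -2.4, -4.7]
opening: 0.176
```

Call:
arm_command:
  deltas:
    - [[0.5, 0, 0, 0, 0], [0.5, 0, 0, 0, 0], [0.5, 0, 0, 0, 0], [0.5, 0, 0, 0, 0], [0.5, 0, 0, 0.1, 0], [0.5, 0, 0, 0.3, 0], [0.5, 0, 0, 0.3, 0], [0.5, 0, 0, 0.3, 0], [0.5, 0, 0, 0.1, 0], [0.5, 0, 0, 0, 0]]

```text
t: 23.58
eef_pos: [586.2, 106.5, 147.5]
tcp_rot: [3.135, 0.017, 2.52]
ft_force: [-0.3, 0.2, -0.9]
opening: 0.5
```

```bash
python3 -c "
from m import *
c=wsave('w17');knob(c);save('scene','s17')
a=load('s17')['frame'][150:270,280:420,::-1];b=c['frame'][100:250,180:320,::-1]
cv2.imwrite('pics/z27.png',np.hstack([cv2.resize(a,(400,343),interpolation=cv2.INTER_CUBIC),cv2.resize(b,(400,429),interpolation=cv2.INTER_CUBIC)[:343]]))"
```

```text
[586.2 106.5 147.5] [3.1348 0.0171 2.5196] [-0.3  0.2 -0.9] 0.5
knob px 280.5 207.5 8.860122680664062 [588.4 107.9  74. ]
```

View pics/z27.png

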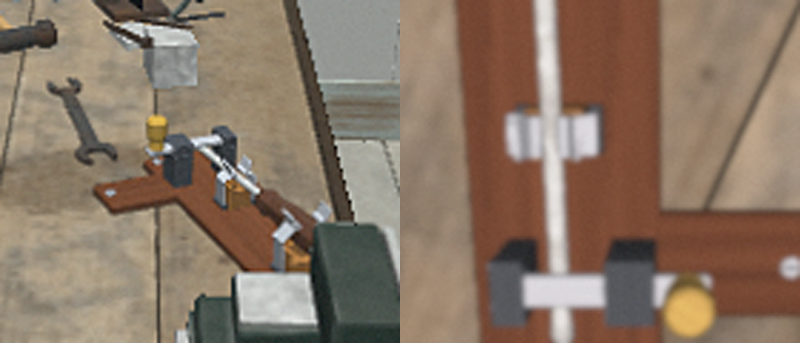

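```bash
python3 - <<'E'
from h import *
a=load('scene0')['frame'].astype(int);b=load('s17')['frame'].astype(int);d=np.abs(a-b).max(2)
for n,(x0,y0,x1,y1) in {'tin':(240,178,270,222),'spanner':(298,175,322,208),'chisel':(235,295,265,412)}.items(): print(n,(d[y0:y1,x0:x1]>40).mean(),d[y0:y1,x0:x1].mean())
print(env.job_done()); 
E
```

```text
tin 0.0 4.916666666666667
spanner 0.0 5.1767676767676765
chisel 0.0 5.76011396011396
the job is handed in; nothing more can be done
None
```

The screwdriver is in its holder: I slid the bolt open, pressed the tool home in both clips and slid the bolt shut over the shank. I then handed the job in at about 24 s of robot time.

**Last checks**
- **Clips:** Both clips' jaws overlap the tool. The shank measured 35.8 mm above the bench at the narrow clip, where home is 36.5 mm. The handle end sits at 115 mm along the holder, as it should. When I pressed down on the shank and the handle, neither moved.
- **Bolt:** It travelled 28.4 mm (camera estimate) from its open stop and would go no further. The pictures show the bar across the shank and in the catch.
- **Bystanders:** The scene picture shows no change at the tin, the spanner or the chisel.

**What disagreed or went wrong**
- **Finger length:** The real finger ends are about 31 mm above the reported TCP. My first grasp closed above the knob without touching it, and I corrected for the offset after that.
- **High press force:** Checking that the shank was seated, I pressed too hard with the fingertips, to 107 N against the 120 N wrist limit. The same check on the handle reached 53 N.
- **Odd force reading:** During insertion the vertical force read about -5 N. I never explained it.

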